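# Fetch the swage block from behind the canisters

## Task

Clear the oil bottle, the flux tin and the wax tin out of the rack and stand all three on the plywood board; only then fetch the blue grooved swage block from behind them and set it in the middle of the anvil's face, its groove running lengthwise along the anvil; then put the bottle and the tins back, each standing exactly in the ringed place it came from. Set everything down upright without tipping or dropping it, and leave the orange chisel block, the hammer and the mug where they are.

Things in the scene. Friction and masses are not known exactly. Their poses are not given: they have to be found in the camera images.
- oil: green oil bottle: upright cylinder 48 mm in diameter up to 82 mm above its foot, then a cone shoulder and a thin black cap, 98 mm tall in all; about 0.26 kg. Origin: centre of its underside, z up. Starts in one of the three ringed places of the rack (which one varies).
- flux: white flux tin with a blue band and a steel lid: upright cylinder 48 mm in diameter, 96 mm tall in all (white wall up to 84 mm); about 0.32 kg. Origin: centre of its underside, z up. Starts in one of the three ringed places of the rack (which one varies).
- wax: red wax tin with a narrower black cap: upright cylinder 48 mm in diameter up to 82 mm, 94 mm tall in all; about 0.30 kg. Origin: centre of its underside, z up. Starts in one of the three ringed places of the rack (which one varies).
- swage: the grooved swage block to be fetched: steel block 40 mm (x) by 50 mm (y) by 40 mm tall, painted blue with two bright steel rims on top, between them a blue-floored groove 20 mm wide and 14 mm deep running along its y axis; about 0.5 kg. Origin: centre of its underside. It stands in the rack's back row, at rack (22, +40) or (22, -40) mm, nearly square to the rack, about 10 mm behind the canisters. Grip it across its 40 mm width.
- hotcut: hot-cut chisel block, the swage's neighbour in the back row, to be left alone: base 40 mm (x) by 50 mm (y) painted orange, stepped bright steel blade along y, 42 mm tall in all; loose. Origin: centre of its underside. 30 mm gap between it and the swage.
- rack: fixed dark steel rack, a plate 150 mm (x) by 220 mm (y), its floor 8 mm above the table, with a 26 mm high cheek at each y end, open in front and behind. Origin: centre of its underside, on the table; x points to its back row, away from the robot. Three yellow painted rings at rack x = -34 mm, y = -75, 0 and +75 mm, mark where the canisters stand.
- board: fixed bare plywood board 150 mm (x) by 250 mm (y), 12 mm thick, the side area; empty at the start. Origin: centre of its underside, on the table.
- anvil: fixed bench anvil, bright flat face 80 mm (x) by 110 mm (y), 75 mm above the table; a horn sticks out 70 mm beyond the face at its +y end, below the face. Origin: on the table under the middle of the face; y is its lengthwise axis.
- hammer: bystander: hammer with wooden handle, 280 mm long, lying loose on the table beyond the work. Origin: on the table under its middle.
- mug: bystander: blue mug, 76 mm wide, 90 mm tall, standing loose on the table beyond the work. Origin: centre of its underside.

How it is judged:
On the way, in this order (a step that is already met when the one before it is completed fails the run):
1. the oil bottle, the flux tin and the wax tin all stand on the plywood board at once, let go, with the swage still in the rack (x of oil in the frame of board between -0.053 and 0.053 m and y of oil in the frame of board between -0.103 and 0.103 m and z of each of oil, flux, wax in the frame of board below 0.016 m and angle between each of oil, flux, wax's own z axis and vertical below 0.1 rad and x of flux in the frame of board between -0.053 and 0.053 m and y of flux in the frame of board between -0.103 and 0.103 m and x of wax in the frame of board between -0.053 and 0.053 m and y of wax in the frame of board between -0.103 and 0.103 m and contact force between the fingers and oil below 0.1 N and contact force between the fingers and flux below 0.1 N and contact force between the fingers and wax below 0.1 N and distance of swage from where it was at the start of the episode below 0.03 m), for 0.2 s.
2. the swage sits released on the middle of the anvil's face, groove lengthwise, while all three canisters still stand on the board (horizontal distance between swage and anvil below 0.012 m and z of swage in the frame of anvil between 0.07 and 0.079 m and angle between the y axis of swage and the y axis of anvil, either way round below 0.15 rad and angle between each of swage, oil, flux, wax's own z axis and vertical below 0.1 rad and x of oil in the frame of board between -0.053 and 0.053 m and y of oil in the frame of board between -0.103 and 0.103 m and z of each of oil, flux, wax in the frame of board below 0.016 m and x of flux in the frame of board between -0.053 and 0.053 m and y of flux in the frame of board between -0.103 and 0.103 m and x of wax in the frame of board between -0.053 and 0.053 m and y of wax in the frame of board between -0.103 and 0.103 m and contact force between the fingers and swage below 0.1 N and linear speed of swage below 0.02 m/s), for 0.2 s.
At the end, for the whole second after the job is handed in: The swage is upright on the anvil's face, within 12 mm of its middle, groove within 0.15 rad of the anvil's lengthwise axis; the oil bottle, flux tin and wax tin stand upright (within 0.1 rad) in the rack, each within 14 mm of where it started; all released and at rest (horizontal distance between swage and anvil below 0.012 m and z of swage in the frame of anvil between 0.07 and 0.079 m and angle between the y axis of swage and the y axis of anvil, either way round below 0.15 rad and angle between each of swage, oil, flux, wax's own z axis and vertical below 0.1 rad and distance of each of oil, flux, wax from where it was at the start of the episode below 0.014 m and linear speed of each of oil, flux, wax, swage below 0.02 m/s); the robot touches nothing.
It fails at once if the chisel block, the hammer or the mug is moved by more than 15 mm (distance of any of hotcut, hammer, mug from where it was at the start of the episode above 0.015 m).
It fails at once if a canister or the swage is tipped by more than 0.6 rad (angle between any of oil, flux, wax, swage's own z axis and vertical above 0.6 rad).
It fails at once if a canister or the swage is dropped (falls faster than 0.8 m/s with no finger on it, as from over 30 mm) ((linear speed of oil above 0.8 m/s and contact force between the fingers and oil below 0.1 N) or (linear speed of flux above 0.8 m/s and contact force between the fingers and flux below 0.1 N) or (linear speed of wax above 0.8 m/s and contact force between the fingers and wax below 0.1 N) or (linear speed of swage above 0.8 m/s and contact force between the fingers and swage below 0.1 N)).
It also fails if it takes over 144 s, if anything falls off the work surface, if the arm or the gripper's body presses on something with over 40 N, if the wrist force passes 120 N, or if a joint passes its speed limit or range.

## Robot

A 7-joint arm with a two-finger parallel gripper is mounted at the origin on the work surface. World frame = base frame: x ahead of the robot, y to its left, z up, the work surface at z = 0. Lengths are in m, angles in rad, forces in N, time in s.
With the tool pointing down it reaches from about 0.4 to 0.9 m from the base axis. Payload 5.5 kg.
Tool frame: the origin (TCP) lies between the finger pads; the fingertips stand 17 mm ahead of it and the grasp point (between the pads) lies 2 mm behind it; z points along the fingers, y is the direction in which the jaws open and shut (so a half turn about z gives the same grasp; the last joint's range is limited). The gripper opens to 85 mm and grips with 20 to 120 N. Pads are 22 mm wide; open, the fingers measure 114 mm over their backs; the gripper's body (76 mm by 85 mm) begins 54 mm behind the grasp point. The pads swing forward as they close: fully open they stand 13 mm farther back than shut.
Start: joints at [-0.935, 0.501, -0.427, 1.55, 0.221, 1.138, -0.21], TCP at [0.237, 0.605, 0.248] pointing down, gripper open.
Joint ranges: [-2.88, 2.88], [-0.31, 2.03], [-1.54, 1.56], [0.2, 2.42], [-1.41, 4.55], [0.19, 2.02], [-2.57, 2.57]. Speed limits (rad/s): [2.57, 2.57, 3.14, 3.14, 3.14, 3.14, 3.14].

## Interface

Orientations are given as a unit quaternion [w, x, y, z].
In Python, from workcell import readout, eyes, ctrl gives the robot as it stands. The module is installed in compiled form; this text tells all that it offers.
- The arm moves only by the tool apply_moves, never from a script. Its argument "steps" is a list of rows, each a list of 7 numbers: the opening, from -1 (shut) to 1 (fully open), then the shift along the world's x, y, z in mm, then the turn, a rotation vector about the world's x, y, z in degrees. A call has 1 to 20 rows; each row shifts and turns the pose as measured when the row begins; what a row does not reach is not made up. A row lasts 1/10 s, in which the tool goes at most 50 mm and 8.59 degrees, less where a joint would pass 70% of its speed; a pose out of reach is approached as far as the arm can. A call with a gripper value outside its range is refused whole. The fingers move at their own pace and stop on an object; "newtons" is the grip in N (left out, the last holds). Time passes only in rows, so rows that do not move let the fingers close. It gives the time, the measured TCP pose, the force and the opening at its end, in the units of the state.
- readout.state(): the state, without advancing time (a new reading comes with each control period).
- eyes.capture(name): name is "scene" or "side" or "wrist"; returns a dict with "frame" (400x640x3 uint8, red, green, blue), "K" (3x3 intrinsics, pixels), "rvec" (rotation vector, rad) and "tvec" (3), from world to camera coordinates, as OpenCV has them; the wrist camera has in their place "hand_eye" (4x4, takes a point from camera to tool coordinates, whose origin is the TCP and whose axes are the flange's). Camera axes: x right, y down, z forward; pixel columns grow to the right and rows downward; lengths in m; the calibration is good to about 2 mm. A picture is of the moment at which its call begins: read the wrist's pose just before it. There is no depth.
- ctrl.hand_in(): hands the job in, once; it reports no verdict.
The state is a dict: "t": time; "qpos": joint angles; "joint_velocities": joint speeds; "joint_torque": joint torques, N m; "ee_pos": TCP position; "eef_rot": TCP orientation; "ft_force": force on the tool from outside, world axes, zero at the start; "ft_torque": the same for the moment, N m; "gripper_width": opening from 0.0 (shut) to 1.0 (fully open).
Only numpy, scipy, OpenCV 4.12 (cv2) and the standard library are available. Lean on these libraries where they do the work, as an engineer would, in place of code of your own. Each camera call takes 0.05 s, during which the arm holds its last target.

## Working session

There is one attempt and no reset: what is moved stays moved. The work goes in short steps, Python scripts to look and compute and a tool call to move; the robot and the scene stay as the last step left them, time stands still between calls to the robot, and variables do not carry over. Pictures are saved under pics/ and viewed, and the job is handed in when it is done.

Besides the shell and the picture viewer there is one more tool, called in YAML: its name, and indented under it one key for each argument. apply_moves: Moves the arm, as the interface text tells. Its arguments: {"type":"object","properties":{"steps":{"type":"array","items":{"type":"array","items":{"type":"number"}}},"newtons":{"type":"number"}},"required":["steps"]}

```bash
mkdir -p pics; python3 - <<'E'
from workcell import readout, eyes, ctrl
import cv2
s=readout.state();print(s)
for n in("scene","side","wrist"):
    d=eyes.capture(n);cv2.imwrite(f"pics/{n}0.png",d["frame"][:,:,::-1]);print(n,{k:v for k,v in d.items() if k!="frame"})
E
```

```text
{'t': 0.0, 'qpos': array([-0.93485432,  0.50181718, -0.42674002,  1.55147395,  0.22080741,
        1.13832905, -0.21030414]), 'joint_velocities': array([ 6.59653346e-05, -7.15737187e-04, -7.79714620e-04, -8.53407995e-04,
       -4.23271889e-04, -5.69695920e-04,  1.08341605e-03]), 'joint_torque': array([ 1.29487122e-03, -5.69535220e+01, -5.81610471e+00, -2.80930638e+01,
        1.05809339e-02,  1.20222196e-02,  1.13680440e-05]), 'ee_pos': array([0.23653919, 0.60470268, 0.24726408]), 'eef_rot': array([-1.92241626e-04,  1.85287146e-01,  9.82683926e-01, -9.68280884e-04]), 'ft_force': array([-0.06504523,  0.94660794,  0.64236753]), 'ft_torque': array([ 0.01632031, -0.01376243, -0.01759528]), 'gripper_width': 0.9990999872742581}
scene {'K': array([[469.43619625,   0.        , 320.05609844],
       [  0.        , 469.43619625, 204.97680808],
       [  0.        ,   0.        ,   1.        ]]), 'rvec': array([ 1.30464603,  2.01411402, -1.10581372]), 'tvec': array([ 0.30257455, -0.2653663 ,  1.6845966 ])}
side {'K': array([[380.02650504,   0.        , 317.51571218],
       [  0.        , 380.02650504, 198.88240797],
       [  0.        ,   0.        ,   1.        ]]), 'rvec': array([ 2.21607812, -0.89707207,  0.38573979]), 'tvec': array([-0.4450954 ,  0.33473163,  0.61594069])}
wrist {'K': array([[289.31683827,   0.        , 324.16914589],
       [  0.        , 289.31683827, 203.73289676],
       [  0.        ,   0.        ,   1.        ]]), 'hand_eye': array([[ 4.72717328e-04, -9.53362144e-01, -3.01828425e-01,
         7.75137137e-02],
       [ 9.99999888e-01,  4.58660514e-04,  1.17443225e-04,
         5.28108112e-04],
       [ 2.64708554e-05, -3.01828447e-01,  9.53362254e-01,
        -1.25997177e-01],
       [ 0.00000000e+00,  0.00000000e+00,  0.00000000e+00,
         1.00000000e+00]])}
```

View pics/scene0.png

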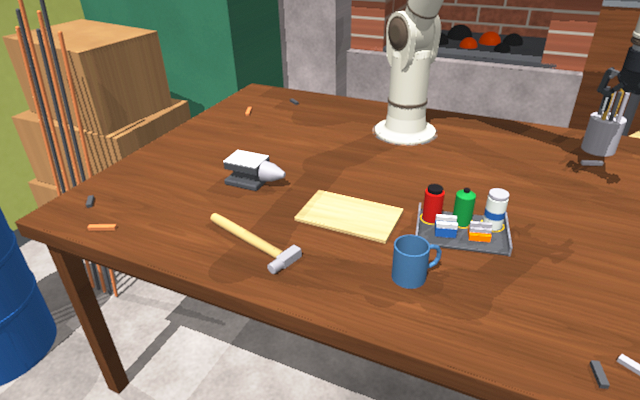

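View pics/side0.png

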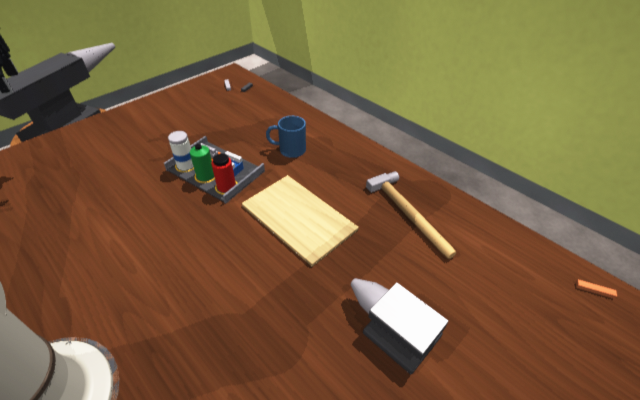

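View pics/wrist0.png

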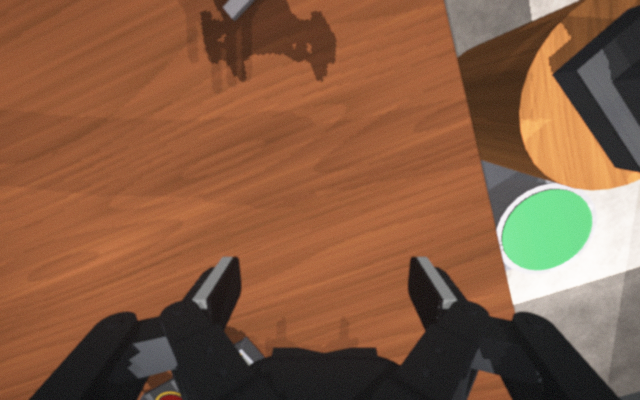

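```bash
cat > h.py <<'E'
import numpy as np,cv2
from scipy.spatial.transform import Rotation as R
from workcell import readout, eyes
def cap(n,save=None):
    s=readout.state();d=eyes.capture(n);f=d["frame"]
    if n=="wrist":
        w=s["eef_rot"];Rt=R.from_quat([w[1],w[2],w[3],w[0]]).as_matrix()
        T=np.eye(4);T[:3,:3]=Rt;T[:3,3]=s["ee_pos"];C=T@d["hand_eye"];Rc,o=C[:3,:3],C[:3,3]
    else:
        A=cv2.Rodrigues(d["rvec"])[0];Rc=A.T;o=-A.T@d["tvec"]
    if save: cv2.imwrite(f"pics/{save}.png",np.ascontiguousarray(f[:,:,::-1]))
    return dict(f=f,K=d["K"],R=Rc,o=o)
def cast(c,uv,z):
    uv=np.atleast_2d(np.array(uv,float));r=np.c_[uv,np.ones(len(uv))]@np.linalg.inv(c["K"]).T@c["R"].T
    t=(z-c["o"][2])/r[:,2];return c["o"]+t[:,None]*r
def proj(c,p):
    q=(np.atleast_2d(p)-c["o"])@c["R"];q=q@c["K"].T;return q[:,:2]/q[:,2:]
def hsv(c): return cv2.cvtColor(c["f"],cv2.COLOR_RGB2HSV)
def blob(m,k=0):
    n,l,st,ce=cv2.connectedComponentsWithStats(m.astype(np.uint8)); i=np.argsort(-st[1:,4])[k]+1
    return (l==i).astype(np.uint8),st[i]
def rect(c,m,z):
    cn=max(cv2.findContours(m.astype(np.uint8),0,1)[0],key=cv2.contourArea)[:,0]
    p=cast(c,cn,z)[:,:2]*1000
    (x,y),(w,h),a=cv2.minAreaRect(p.astype(np.float32));return np.round([x,y,w,h,a],1)
E
python3 - <<'E'
from h import *
for n in("scene","side"):
    c=cap(n);H=hsv(c).astype(int);f=c["f"].astype(int)
    m,st=blob((H[...,0]>17)&(H[...,0]<32)&(H[...,1]>40)&(H[...,1]<130)&(H[...,2]>190)&(np.arange(400)[:,None]>130))
    print(n,"board",st,rect(c,m,.012))
    m,st=blob((H[...,1]<30)&(H[...,2]>190)&(np.arange(640)[None]<(300 if n=="scene" else 640))&(np.arange(400)[:,None]>(130 if n=="scene" else 250))&(np.arange(640)[None]>150))
    print("anvil",st,rect(c,m,.075))
    if n=="scene": print("rack corners rough",cast(c,[(417,248),(510,250)],.008))
    # colours
    for nm,mm in dict(red=((H[...,0]<5)|(H[...,0]>175))&(H[...,1]>200)&(H[...,2]>80),green=(H[...,0]>55)&(H[...,0]<75)&(H[...,1]>200)&(np.arange(640)[None]>100)&(np.arange(400)[:,None]>120)).items():
        m,st=blob(mm);print(nm,st)
        y=np.nonzero(m)[0].max();xs=np.nonzero(m)[1];print(cast(c,[((xs.min()+xs.max())/2,y)],.008))
E
```

```text
scene board [ 295  190  108   54 3323] [581.4  18.6 252.  163.2  89.6]
anvil [ 151  326  149   74 7893] [1.1792e+03 3.8500e+01 1.3860e+02 2.6090e+02 2.0000e-01]
rack corners rough [[0.64635856 0.21952416 0.008     ]
 [0.56846535 0.42036986 0.008     ]]
red [423 188  22  35 478]
[[0.52626784 0.23013659 0.008     ]]
green [456 190   8  10  21]
[[0.39133732 0.26953745 0.008     ]]
side board [ 242  175  116   89 4918] [573.9  16.9 149.5 249.7   0. ]
anvil [ 354  279   94   74 3025] [ 514.7 -303.1   78.3  166.2    1.4]
red [212 159  23  33 464]
[[0.49354403 0.21071616 0.008     ]]Traceback (most recent call last):
  File "<stdin>", line 11, in <module>
  File "h.py", line 20, in blob
    n,l,st,ce=cv2.connectedComponentsWithStats(m.astype(np.uint8)); i=np.argsort(-st[1:,4])[k]+1
                                                                      ~~~~~~~~~~~~~~~~~~~~~^^^
IndexError: index 0 is out of bounds for axis 0 with size 0
```

apply_moves:
  steps:
    - [1,30,-31,3,0,0,-5]
    - [1,30,-31,3,0,0,-5]
    - [1,30,-31,3,0,0,-5]
    - [1,30,-31,3,0,0,-5]
    - [1,30,-31,3,0,0,-5]
    - [1,30,-31,3,0,0,-5]
    - [1,30,-31,3,0,0,-5]
    - [1,30,-31,3,0,0,-5]
    - [1,30,-31,3,0,0,-5]
    - [1,30,-31,3,0,0,-2]
    - [1,0,0,0,0,0,0]
    - [1,0,0,0,0,0,0]

```text
t: 1.45
ee_pos: [0.5417, 0.2797, 0.2783]
eef_rot: [-0.001, 0.574, 0.819, 0.002]
ft_force: [-0.6, 1.1, 0.3]
gripper_width: 1.003
```

```bash
python3 - <<'E'
from h import *
cap("wrist","w1");s=readout.state();print(s["t"],s["ee_pos"],s["eef_rot"],s["qpos"])
E
```

```text
1.5 [0.54223964 0.27877005 0.27834482] [-1.79091413e-04  5.74534803e-01  8.18479111e-01  1.29382426e-03] [-0.41580974  0.37105207 -0.13273777  1.63442085  0.05138157  1.13737903
 -0.21437534]
```

View pics/w1.png

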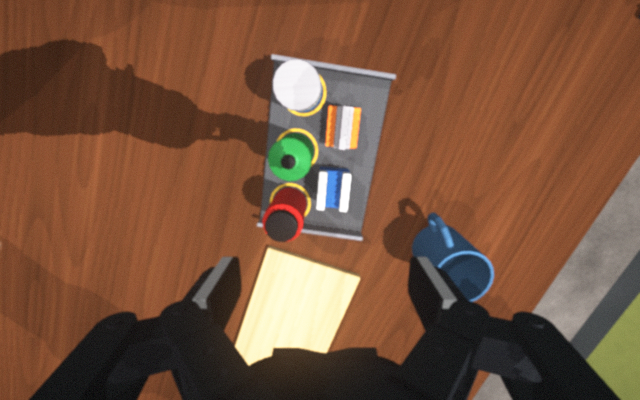

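```bash
python3 - <<'E'
from h import *
from scipy.optimize import least_squares
c=cap("wrist");H=hsv(c).astype(int);h,s,v=H[...,0],H[...,1],H[...,2]
roi=np.zeros((400,640),bool);roi[45:250,250:405]=1
ye=roi&(h>22)&(h<34)&(s>140)&(v>140);ye[245:]=0
ys,xs=np.nonzero(ye);P=cast(c,np.c_[xs,ys],.0082)[:,:2]*1000
print(len(P))
for lo,hi in((60,122),(122,175),(178,215)):
    q=P[(ys>=lo)&(ys<hi)]
    f=lambda a:np.hypot(*(q-a[:2]).T)-a[2]
    r=least_squares(f,[*q.mean(0),28],loss='soft_l1');print("ring",len(q),np.round(r.x,1),np.abs(r.fun).mean())
def circ(m,z,nm):
    cn=max(cv2.findContours(m.astype(np.uint8),0,1)[0],key=cv2.contourArea)[:,0]
    p=cast(c,cn,z)[:,:2]*1000;(x,y),r=cv2.minEnclosingCircle(p.astype(np.float32));print(nm,round(x,1),round(y,1),round(r,1),len(cn),p.mean(0))
r1=roi.copy();r1[150:]=0;r1[:,330:]=0
circ(blob(r1&(s<40)&(v>150))[0],.104,"fluxlid")
circ(blob(roi&(v<70)&(np.arange(400)[:,None]>195)&(np.arange(640)[None]<305))[0],.102,"waxcap")
circ(blob(roi&(v<70)&(abs(np.arange(400)[:,None]-160)<12)&(abs(np.arange(640)[None]-289)<12))[0],.106,"oilcap")
bl=blob(roi&(h>105)&(h<125)&(s>140)&(np.arange(400)[:,None]>160))[0];print("blue",rect(c,bl,.048),rect(c,bl,.034))
sw=blob(roi&(((h>105)&(h<125)&(s>140))|((v>190)&(s<50)))&(np.arange(400)[:,None]>163)&(np.arange(640)[None]>312)&(np.arange(640)[None]<356))[0]
print("swage",rect(c,sw,.048))
hc=blob(roi&(h>5)&(h<18)&(s>180)&(v>150)&(np.arange(640)[None]>320))[0];print("hot",rect(c,hc,.02))
print("cheek tops",cast(c,[(394,76),(272,57),(258,226),(363,240)],.034)*1000)
cap("scene","s1")
E
```

```text
360
ring 153 [481.5 368.   27.7] 4.919995658161058
ring 130 [496.4 294.6  27.1] 0.8076454567429747
ring 77 [510.9 220.3  27.8] 0.7608185805929443
fluxlid 481.7 375.4 31.3 208 [481.84791908 374.74367203]
waxcap 511.2 222.9 18.0 146 [512.05634687 223.54694322]
oilcap 496.0 294.8 6.9 37 [495.69217937 294.92284362]
blue [557.9 270.8  16.4  48.1  16.2] [559.5 267.6  17.   49.9  16.2]
swage [552.5 266.1  27.8  54.8  14.4]
hot [528.  340.8   9.1  49.4  15.1]
cheek tops [[579.72319669 418.68427739  34.        ]
 [438.65223704 389.14646035  34.        ]
 [481.34905758 181.09101533  34.        ]
 [625.1651008  210.7038305   34.        ]]
```

```bash
python3 - <<'E'
import cv2
f=cv2.imread("pics/w1.png");cv2.imwrite("pics/w1z.png",cv2.resize(f[40:250,245:405],None,fx=3.5,fy=2.8))
f=cv2.imread("pics/side0.png");cv2.imwrite("pics/sz.png",cv2.resize(f[260:380,340:460],None,fx=5,fy=5))
E
```

```text
(no output)
```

View pics/w1z.png

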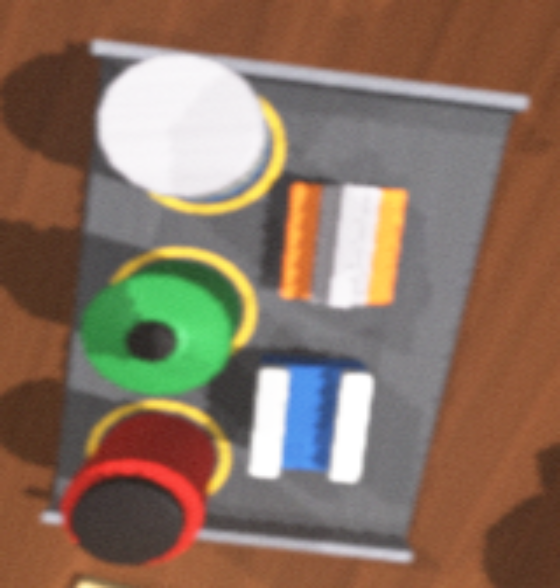

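View pics/sz.png

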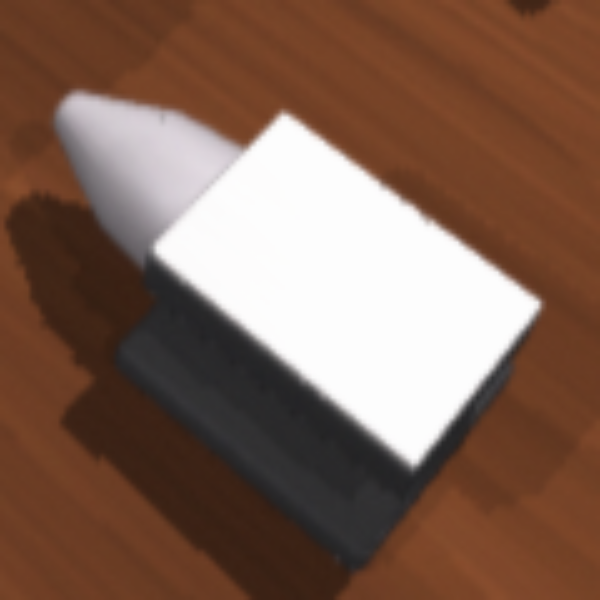

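apply_moves:
  steps:
    - [1,-15,-28,-40,0,0,-4]
    - [1,-12,-24,-30,0,0,-4]
    - [1,-3,-5,-10,0,0,-1]
    - [1,0,0,0,0,0,0]

```text
t: 2.0
ee_pos: [0.5072, 0.231, 0.1988]
eef_rot: [-0.001, 0.633, 0.775, 0.004]
ft_force: [0.0, 0.0, -0.1]
gripper_width: 0.996
```

```bash
cat >> h.py <<'E'
def st():
    s=readout.state();w=s["eef_rot"];M=R.from_quat([w[1],w[2],w[3],w[0]]).as_matrix()
    a=np.degrees(np.arctan2(M[1,1],M[0,1]))
    print("t %.2f"%s["t"],"tcp",np.round(s["ee_pos"]*1000,1),"jaw",round(a,1),"zdir",np.round(M[:,2],3),"F",np.round(s["ft_force"],1),"w",round(s["gripper_width"],3))
E
python3 - <<'E'
from h import *
st()
c=cap("side")
uv=np.array([(283,110),(152,250),(413,470),(541,302)])/5-.4+np.array([340,260])
p=cast(c,uv,.075)*1000;print(p,p.mean(0));d=np.roll(p,-1,0)-p;print(np.hypot(d[:,0],d[:,1]),np.degrees(np.arctan2(d[:,1],d[:,0])))
E
```

```text
t 2.00 tcp [507.2 231.  198.8] jaw 11.5 zdir [ 0.004  0.008 -1.   ] F [ 0.   0.  -0.1] w 0.996
[[ 553.72459049 -276.77506803   75.        ]
 [ 475.37710613 -279.75299674   75.        ]
 [ 476.27721805 -387.57874233   75.        ]
 [ 556.09908492 -384.68215714   75.        ]] [ 515.3694999  -332.19724106   75.        ]
[ 78.40405834 107.82950252  79.87440539 107.93321131] [-177.82327853  -89.52171519    2.078244     91.26058962]
```

apply_moves:
  steps:
    - [1,2,-5,-10,0,0,0]
    - [1,2,-5,-30,0,0,0]
    - [1,0,0,-30,0,0,0]
    - [1,0,0,-30,0,0,0]
    - [1,0,0,-20,0,0,0]
    - [1,0,0,-5,0,0,0]
    - [1,0,0,0,0,0,0]

```text
t: 2.75
ee_pos: [0.522, 0.233, 0.0777]
eef_rot: [0.003, 0.626, 0.779, 0.016]
ft_force: [0.2, 0.6, 0.3]
gripper_width: 0.998
```

```bash
python3 - <<'E'
from h import *
st();cap("wrist","w2");cap("side","side2")
import cv2
f=cv2.imread("pics/side2.png");cv2.imwrite("pics/side2z.png",cv2.resize(f[50:250,100:350],None,fx=3,fy=3))
E
```

```text
t 2.75 tcp [522.  233.   77.7] jaw 12.4 zdir [ 0.024  0.021 -0.999] F [0.2 0.6 0.3] w 0.998
```

View pics/w2.png

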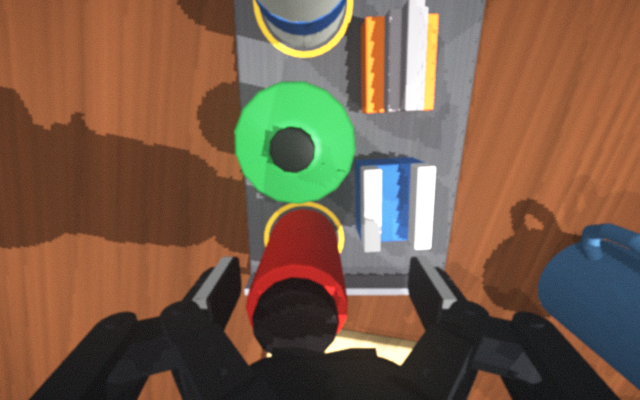

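View pics/side2z.png

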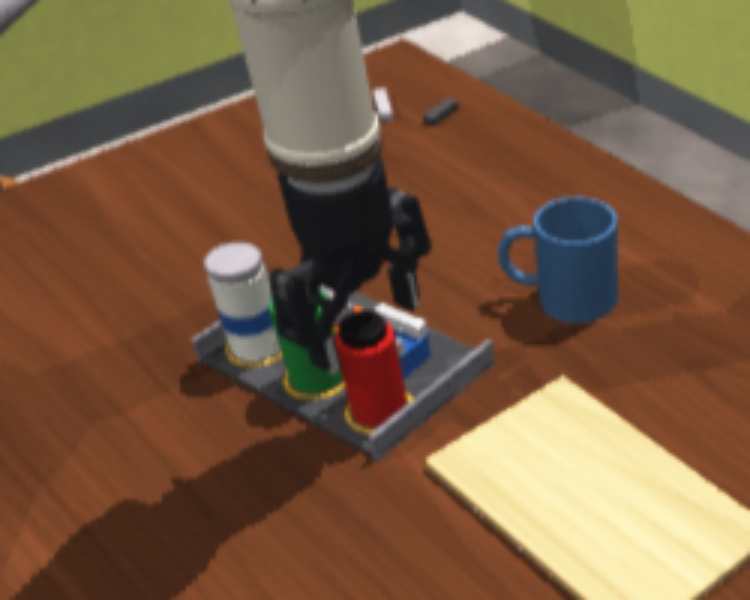

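apply_moves:
  steps:
    - [1,-6,-6,-2,-0.6,0.7,-0.5]
    - [1,-5,-6,-2,-0.6,0.7,-0.4]
    - [1,0,0,0,0,0,0]

```text
t: 3.15
ee_pos: [0.5128, 0.2212, 0.0778]
eef_rot: [0.001, 0.633, 0.774, 0.002]
ft_force: [-0.2, -0.2, 0.4]
gripper_width: 0.994
```

```bash
python3 - <<'E'
from h import *
st();cap("wrist","w3")
E
```

```text
t 3.15 tcp [512.8 221.2  77.8] jaw 11.4 zdir [ 0.004  0.001 -1.   ] F [-0.2 -0.2  0.4] w 0.994
```

View pics/w3.png

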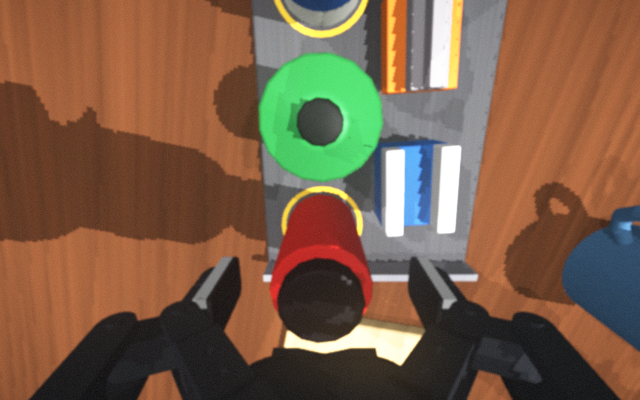

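```bash
python3 - <<'E'
from h import *
c=cap("wrist");print(cast(c,[(321,299)],.102)*1000,cast(c,[(320,121)],.106)*1000)
E
```

```text
[[511.20890581 225.58424253 102.        ]] [[497.02484125 295.00640143 106.        ]]
```

apply_moves:
  steps:
    - [1,-1,0,-4,0,0,0]
    - [-1,0,0,0,0,0,0]
    - [-1,0,0,0,0,0,0]
    - [-1,0,0,0,0,0,0]
    - [-1,0,0,0,0,0,0]
    - [-1,0,0,0,0,0,0]
    - [-1,0,0,0,0,0,0]
  newtons: 45

```text
t: 3.95
ee_pos: [0.5122, 0.2222, 0.0743]
eef_rot: [0.001, 0.633, 0.774, 0.003]
ft_force: [-0.9, 0.3, 2.0]
gripper_width: 0.555
```

```bash
python3 - <<'E'
from h import *
st();cap("wrist","w4")
E
```

```text
t 3.95 tcp [512.2 222.2  74.3] jaw 11.5 zdir [ 0.006  0.003 -1.   ] F [-0.9  0.3  2. ] w 0.555
```

View pics/w4.png

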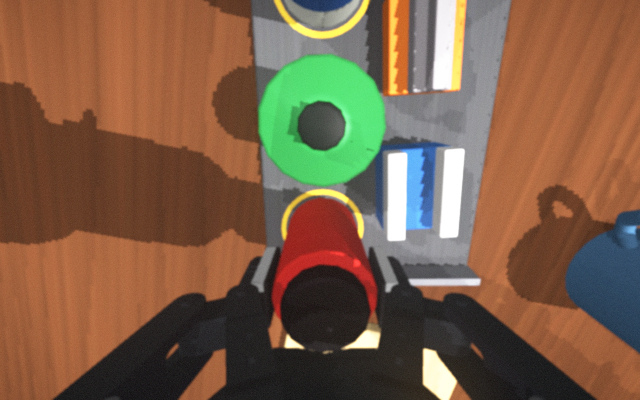

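apply_moves:
  steps:
    - [-1,0,0,15,0,0,0]
    - [-1,0,0,30,0,0,0]
    - [-1,0,0,35,0,0,0]
    - [-1,2,-10,30,0,0,0]
    - [-1,8,-30,0,0,0,0]
    - [-1,8,-35,0,0,0,0]
    - [-1,8,-35,0,0,0,0]
    - [-1,8,-35,0,0,0,0]
    - [-1,8,-35,0,0,0,0]
    - [-1,8,-35,0,0,0,0]
    - [-1,5,-25,0,0,0,0]
    - [-1,3,-15,0,0,0,0]
    - [-1,0,0,0,0,0,0]
    - [-1,0,0,0,0,0,0]

```text
t: 5.4
ee_pos: [0.5635, -0.0424, 0.1948]
eef_rot: [-0.001, 0.631, 0.776, 0.001]
ft_force: [-0.4, 0.9, -4.4]
gripper_width: 0.55
```

```bash
python3 - <<'E'
from h import *
st();cap("side","side3")
E
```

```text
t 5.40 tcp [563.5 -42.4 194.8] jaw 11.8 zdir [-0.     0.002 -1.   ] F [-0.4  0.9 -4.4] w 0.55
```

View pics/side3.png

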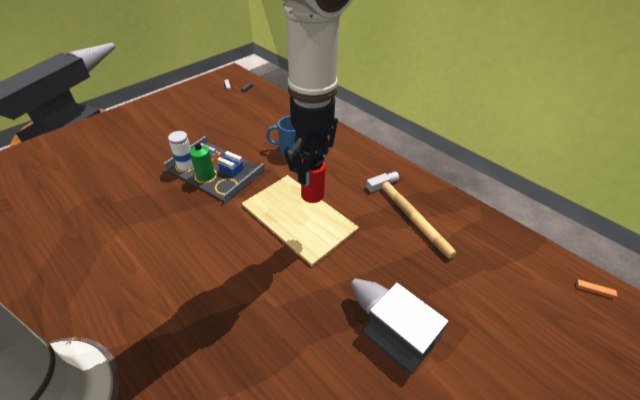

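apply_moves:
  steps:
    - [-1,4,-6,-20,0,0,0]
    - [-1,4,-6,-25,0,0,0]
    - [-1,0,0,-25,0,0,0]
    - [-1,0,0,-15,0,0,0]
    - [-1,0,0,-5,0,0,0]
    - [-1,0,0,0,0,0,0]

```text
t: 6.05
ee_pos: [0.572, -0.0437, 0.1041]
eef_rot: [-0.001, 0.625, 0.78, 0.004]
ft_force: [-0.1, 0.7, -3.9]
gripper_width: 0.552
```

```bash
python3 - <<'E'
from h import *
st()
E
```

```text
t 6.05 tcp [572.  -43.7 104.1] jaw 12.6 zdir [ 0.002  0.007 -1.   ] F [-0.1  0.7 -3.9] w 0.552
```

apply_moves:
  steps:
    - [-1,0,-7,-8,-0.4,0,-0.6]
    - [-1,0,-6,-7,0,0,-0.5]
    - [-1,0,-2,-5,0,0,0]
    - [-1,0,0,-3,0,0,0]
    - [-1,0,0,0,0,0,0]

```text
t: 6.55
ee_pos: [0.574, -0.059, 0.0822]
eef_rot: [0.003, 0.633, 0.774, 0.002]
ft_force: [0.3, -0.2, -4.6]
gripper_width: 0.548
```

```bash
python3 - <<'E'
from h import *
st()
E
```

```text
t 6.55 tcp [574.  -59.   82.2] jaw 11.5 zdir [ 0.007 -0.    -1.   ] F [ 0.3 -0.2 -4.6] w 0.548
```

apply_moves:
  steps:
    - [-1,0,0,-2,0,0.4,0]
    - [-1,0,0,-2,0,0,0]
    - [-1,0,0,0,0,0,0]

```text
t: 6.85
ee_pos: [0.5747, -0.0591, 0.0786]
eef_rot: [0.0, 0.633, 0.774, 0.0]
ft_force: [-0.7, 0.7, -4.2]
gripper_width: 0.55
```

```bash
python3 - <<'E'
from h import *
st();cap("wrist","w5")
E
```

```text
t 6.85 tcp [574.7 -59.1  78.6] jaw 11.4 zdir [ 0.001 -0.    -1.   ] F [-0.7  0.7 -4.2] w 0.55
```

View pics/w5.png

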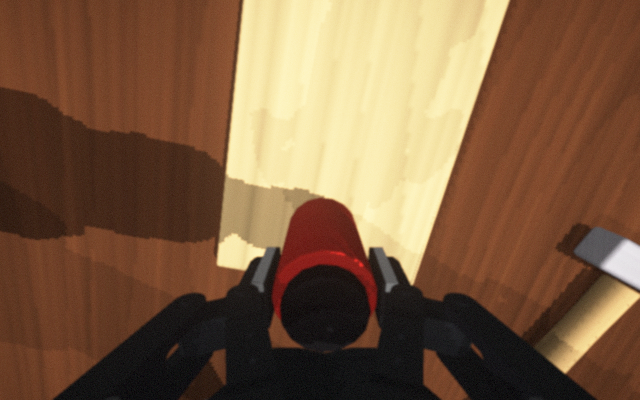

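```bash
python3 - <<'E'
from h import *
c=cap("wrist");print(cast(c,[(218,265),(417,280),(240,0),(510,0)],.012)*1000)
E
```

```text
[[ 503.27149982 -105.48932502   12.        ]
 [ 653.07557474  -88.20098431   12.        ]
 [ 500.27931473   67.50820788   12.        ]
 [ 651.27589206   98.13207295   12.        ]]
```

apply_moves:
  steps:
    - [-1,0,0,-2,0,0,0]
    - [-1,0,0,0,0,0,0]

```text
t: 7.15
ee_pos: [0.5751, -0.0593, 0.0789]
eef_rot: [0.001, 0.633, 0.774, 0.0]
ft_force: [0.6, -0.1, -4.4]
gripper_width: 0.55
```

apply_moves:
  steps:
    - [-1,0,0,-3,0,0,0]
    - [-1,0,0,-3,0,0,0]

```text
t: 7.35
ee_pos: [0.5758, -0.0597, 0.0781]
eef_rot: [0.001, 0.633, 0.774, 0.0]
ft_force: [-13.7, 1.0, 32.1]
gripper_width: 0.548
```

apply_moves:
  steps:
    - [-1,0,0,0.5,0,0,0]
    - [0.3,0,0,0,0,0,0]
    - [1,0,0,0,0,0,0]
    - [1,0,0,0,0,0,0]
    - [1,0,0,0,0,0,0]

```text
t: 7.85
ee_pos: [0.578, -0.0596, 0.0804]
eef_rot: [0.003, 0.633, 0.774, 0.002]
ft_force: [0.1, 0.3, -0.2]
gripper_width: 0.997
```

```bash
python3 - <<'E'
from h import *
st();c=cap("wrist","w6")
E
```

```text
t 7.85 tcp [578.  -59.6  80.4] jaw 11.4 zdir [ 0.008 -0.001 -1.   ] F [ 0.1  0.3 -0.2] w 0.997
```

View pics/w6.png

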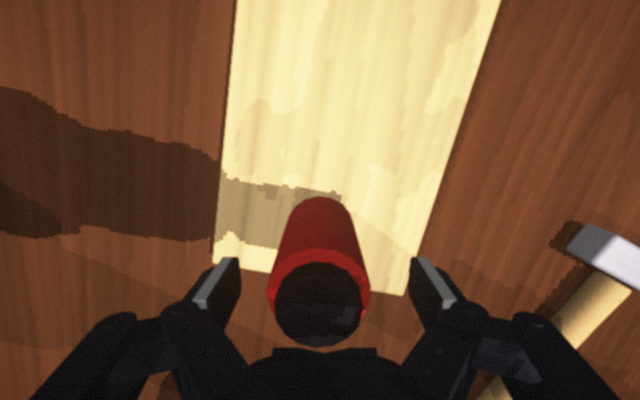

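apply_moves:
  steps:
    - [1,0,0,15,0,0,0]
    - [1,0,0,40,0,0,0]
    - [1,0,0,40,0,0,0]
    - [1,-5,20,25,0,0,0]
    - [1,-10,42,0,0,0,0]
    - [1,-10,42,0,0,0,0]
    - [1,-10,42,0,0,0,0]
    - [1,-10,42,0,0,0,0]
    - [1,-10,42,0,0,0,0]
    - [1,-10,42,0,0,0,0]
    - [1,-8,35,0,0,0,0]
    - [1,-5,20,0,0,0,0]
    - [1,-3,15,0,0,0,0]
    - [1,0,0,0,0,0,0]
    - [1,0,0,0,0,0,0]

```text
t: 9.4
ee_pos: [0.4926, 0.2934, 0.2218]
eef_rot: [0.008, 0.635, 0.772, 0.008]
ft_force: [0.0, 0.3, 0.5]
gripper_width: 1.001
```

```bash
python3 - <<'E'
from h import *
st();c=cap("wrist","w7")
E
```

```text
t 9.40 tcp [492.6 293.4 221.8] jaw 11.1 zdir [ 0.023  0.003 -1.   ] F [0.  0.3 0.5] w 1.001
```

View pics/w7.png

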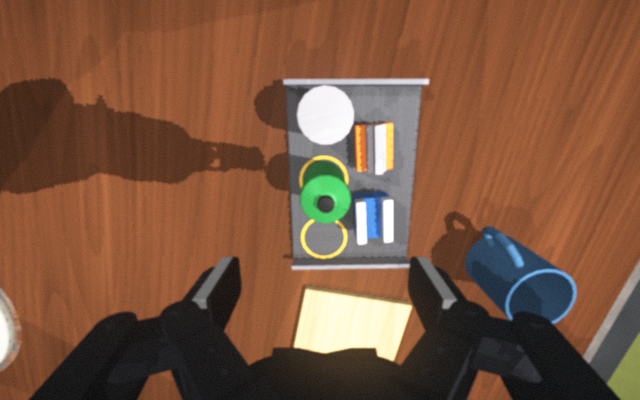

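```bash
python3 - <<'E'
from h import *
from scipy.optimize import least_squares
c=cap("wrist");H=hsv(c).astype(int);h,s,v=H[...,0],H[...,1],H[...,2]
rr,cc=np.mgrid[:400,:640]
ye=(h>22)&(h<34)&(s>140)&(v>140)&(rr>215)&(rr<262)&(cc>295)&(cc<355)
q=cast(c,np.argwhere(ye)[:,::-1],.0082)[:,:2]*1000
r=least_squares(lambda a:np.hypot(*(q-a[:2]).T)-a[2],[*q.mean(0),28]);print("waxring",len(q),r.x)
m=blob((v<70)&(abs(rr-205)<12)&(abs(cc-326)<12))[0];print("oilcap",cast(c,[np.argwhere(m).mean(0)[::-1]],.106)*1000)
m=blob((v>150)&(s<40)&(rr>88)&(rr<146)&(cc>294)&(cc<354))[0];print("flux",m.sum(),cast(c,[np.argwhere(m).mean(0)[::-1]],.104)*1000)
def grp(m,z,nm): print(nm,rect(c,m,z))
bl=blob((h>100)&(h<125)&(s>130)&(rr>185)&(rr<245)&(cc>350)&(cc<400))[0];grp(bl,.034,"blue")
a=np.array([(284,82),(428,82),(291,267),(411,266)]);p=cast(c,a,.034)*1000;print(p)
E
```

```text
waxring 188 [511.36586897 220.52004029  27.59365029]
oilcap [[493.75625831 294.68938521 106.        ]]
flux 2673 [[481.65864066 367.808768   104.        ]]
blue [563.2 270.6  26.2  54.9  19.5]
[[436.93488807 390.87051385  34.        ]
 [579.37449124 419.23707461  34.        ]
 [477.06873341 185.88981659  34.        ]
 [621.7877249  213.90982519  34.        ]]
```

apply_moves:
  steps:
    - [1,1,-1,-20,0,0.6,0]
    - [1,0,-2,-35,-0.2,0.6,0]
    - [1,-1,-2,-35,-0.2,0.3,0]
    - [1,-1,-2,-30,-0.2,0.3,0]
    - [1,-1,-1,-15,0,0,0]
    - [1,0,0,-5,0,0,0]
    - [1,0,0,0,0,0,0]

```text
t: 10.2
ee_pos: [0.4937, 0.2723, 0.0725]
eef_rot: [-0.0, 0.641, 0.767, -0.009]
ft_force: [-0.6, -0.2, 0.1]
gripper_width: 0.997
```

```bash
python3 - <<'E'
from h import *
st();c=cap("wrist","w8")
E
```

```text
t 10.20 tcp [493.7 272.3  72.5] jaw 10.2 zdir [-0.011 -0.013 -1.   ] F [-0.6 -0.2  0.1] w 0.997
```

View pics/w8.png

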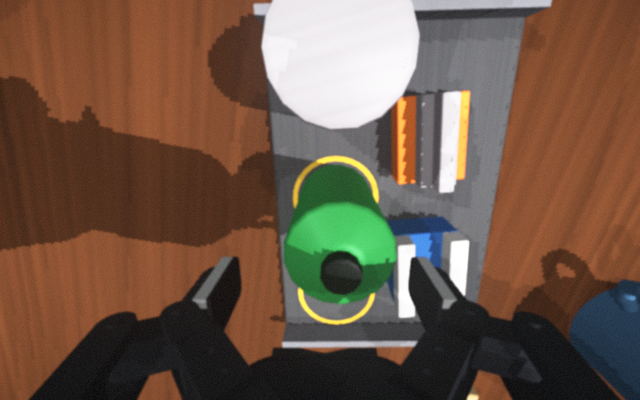

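apply_moves:
  steps:
    - [1,1,8,2,0.4,-0.3,0.6]
    - [1,1,10,1,0.3,-0.3,0.6]
    - [1,0,4,0,0,0,0]
    - [1,0,0,0,0,0,0]
    - [1,0,0,0,0,0,0]

```text
t: 10.75
ee_pos: [0.4989, 0.2989, 0.0806]
eef_rot: [0.001, 0.632, 0.775, 0.005]
ft_force: [0.6, 0.0, 0.9]
gripper_width: 0.995
```

```bash
python3 - <<'E'
from h import *
st();c=cap("wrist","w9")
E
```

```text
t 10.75 tcp [498.9 298.9  80.6] jaw 11.5 zdir [ 0.008  0.005 -1.   ] F [0.6 0.  0.9] w 0.995
```

View pics/w9.png

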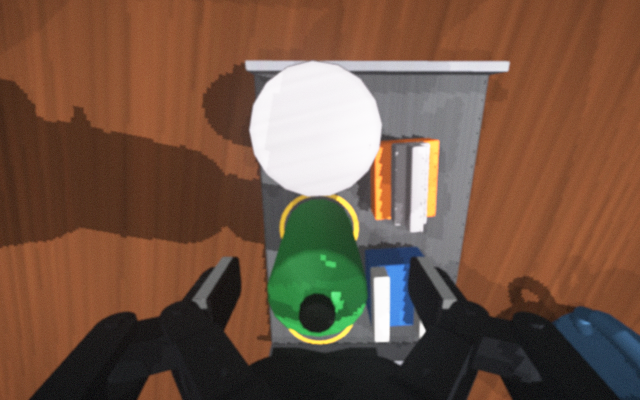

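apply_moves:
  steps:
    - [1,-2,-3,-4,0.1,0.4,0]
    - [1,0,0,-3,0,0,0]
    - [1,0,0,0,0,0,0]

```text
t: 11.1
ee_pos: [0.4966, 0.2951, 0.0731]
eef_rot: [-0.002, 0.633, 0.774, 0.003]
ft_force: [0.2, -0.8, 0.6]
gripper_width: 1.003
```

apply_moves:
  steps:
    - [-1,0,0,0,0,0,0]
    - [-1,0,0,0,0,0,0]
    - [-1,0,0,0,0,0,0]
    - [-1,0,0,0,0,0,0]
    - [-1,0,0,0,0,0,0]

```text
t: 11.6
ee_pos: [0.4966, 0.2945, 0.0729]
eef_rot: [-0.002, 0.633, 0.774, 0.002]
ft_force: [-0.0, 0.3, -0.7]
gripper_width: 0.551
```

```bash
python3 - <<'E'
from h import *
st();c=cap("wrist","w10")
E
```

```text
t 11.60 tcp [496.6 294.5  72.9] jaw 11.5 zdir [-0.001  0.006 -1.   ] F [-0.   0.3 -0.7] w 0.551
```

View pics/w10.png

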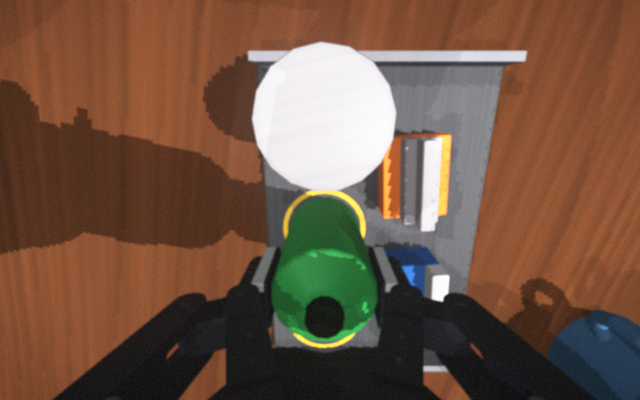

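apply_moves:
  steps:
    - [-1,0,0,15,0,0,0]
    - [-1,0,0,30,0,0,0]
    - [-1,0,0,35,0,0,0]
    - [-1,3,-10,30,0,0,0]
    - [-1,11,-30,0,0,0,0]
    - [-1,11,-35,0,0,0,0]
    - [-1,11,-35,0,0,0,0]
    - [-1,11,-35,0,0,0,0]
    - [-1,11,-35,0,0,0,0]
    - [-1,11,-35,0,0,0,0]
    - [-1,7,-25,0,0,0,0]
    - [-1,5,-20,0,0,0,0]
    - [-1,0,0,0,0,0,0]
    - [-1,0,0,0,0,0,0]

```text
t: 13.05
ee_pos: [0.574, 0.0245, 0.1977]
eef_rot: [-0.002, 0.631, 0.776, 0.003]
ft_force: [-0.7, 1.7, -2.6]
gripper_width: 0.547
```

```bash
python3 - <<'E'
from h import *
st()
E
```

```text
t 13.05 tcp [574.   24.5 197.7] jaw 11.8 zdir [ 0.001  0.007 -1.   ] F [-0.7  1.7 -2.6] w 0.547
```

Descend to about 82 and y 17.

apply_moves:
  steps:
    - [-1,0,-4,-15,0,0,0]
    - [-1,0,-4,-25,0,0,0]
    - [-1,0,-3,-25,0,0,0]
    - [-1,0,-2,-20,0,0,-0.3]
    - [-1,0,0,-8,0,0,-0.3]
    - [-1,0,0,0,0,0,0]
    - [-1,0,0,0,0,0,0]

```text
t: 13.75
ee_pos: [0.5713, 0.0192, 0.0994]
eef_rot: [-0.004, 0.631, 0.776, 0.004]
ft_force: [-0.4, -0.1, -2.8]
gripper_width: 0.548
```

```bash
python3 - <<'E'
from h import *
st()
E
```

```text
t 13.75 tcp [571.3  19.2  99.4] jaw 11.8 zdir [-0.001  0.011 -1.   ] F [-0.4 -0.1 -2.8] w 0.548
```

apply_moves:
  steps:
    - [-1,0,-1,-8,-0.4,0,0]
    - [-1,0,-1,-7,-0.4,0,-0.3]
    - [-1,0,0,-4,0,0,0]
    - [-1,0,0,-2,0,0,0]
    - [-1,0,0,0,0,0,0]

```text
t: 14.25
ee_pos: [0.5735, 0.0184, 0.0794]
eef_rot: [0.003, 0.632, 0.775, 0.0]
ft_force: [-0.9, 0.1, -2.8]
gripper_width: 0.549
```

```bash
python3 - <<'E'
from h import *
st();c=cap("wrist","w11")
E
```

```text
t 14.25 tcp [573.5  18.4  79.4] jaw 11.6 zdir [ 0.005 -0.004 -1.   ] F [-0.9  0.1 -2.8] w 0.549
```

View pics/w11.png

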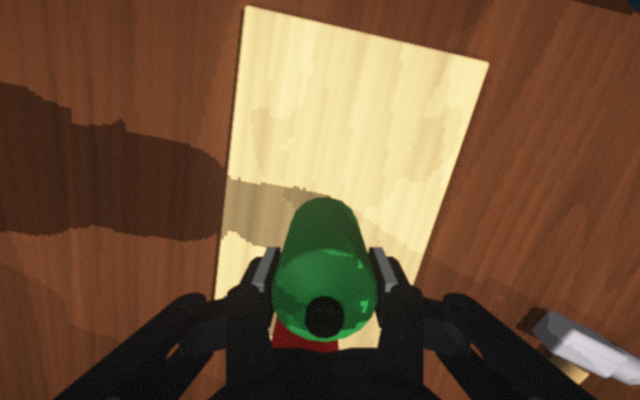

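apply_moves:
  steps:
    - [-1,0,0,-3,0,0,0]
    - [-1,0,0,-2,0,0,0]
    - [-1,0,0,-1,0,0,0]

```text
t: 14.6
ee_pos: [0.5744, 0.0179, 0.077]
eef_rot: [0.004, 0.633, 0.775, 0.0]
ft_force: [-3.7, 0.9, 3.0]
gripper_width: 0.547
```

Contact; release and lift.

apply_moves:
  steps:
    - [-1,0,0,0,0,0,0]
    - [0.3,0,0,0,0,0,0]
    - [1,0,0,0,0,0,0]
    - [1,0,0,0,0,0,0]
    - [1,0,0,0,0,0,0]

```text
t: 15.1
ee_pos: [0.5763, 0.0177, 0.0783]
eef_rot: [0.005, 0.633, 0.774, 0.002]
ft_force: [-0.4, 0.3, -0.3]
gripper_width: 0.995
```

apply_moves:
  steps:
    - [1,0,0,15,0,0,0]
    - [1,0,0,40,0,0,0]
    - [1,0,0,40,0,0,0]
    - [1,-5,20,25,0,0,0]
    - [1,-10,42,0,0,0,0]
    - [1,-10,42,0,0,0,0]
    - [1,-10,42,0,0,0,0]
    - [1,-10,42,0,0,0,0]
    - [1,-10,42,0,0,0,0]
    - [1,-10,42,0,0,0,0]
    - [1,-10,35,0,0,0,0]
    - [1,-8,25,0,0,0,0]
    - [1,-5,15,0,0,0,0]
    - [1,0,0,0,0,0,0]
    - [1,0,0,0,0,0,0]

```text
t: 16.6
ee_pos: [0.4851, 0.3743, 0.221]
eef_rot: [0.01, 0.636, 0.772, 0.009]
ft_force: [0.1, 0.6, 0.3]
gripper_width: 1.002
```

```bash
python3 - <<'E'
from h import *
st();c=cap("wrist","w12");cap("side","side4")
E
```

```text
t 16.60 tcp [485.1 374.3 221. ] jaw 11.0 zdir [ 0.026  0.002 -1.   ] F [0.1 0.6 0.3] w 1.002
```

View pics/w12.png

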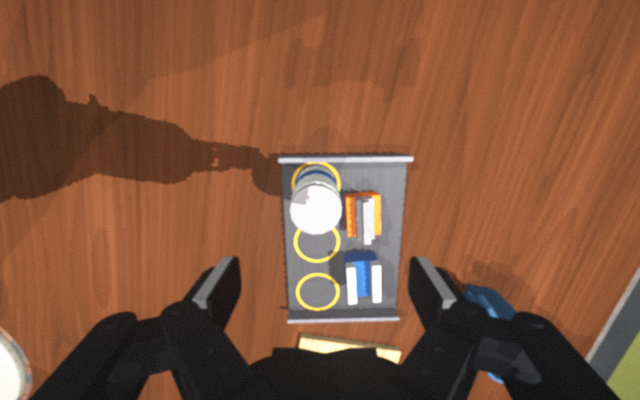

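View pics/side4.png

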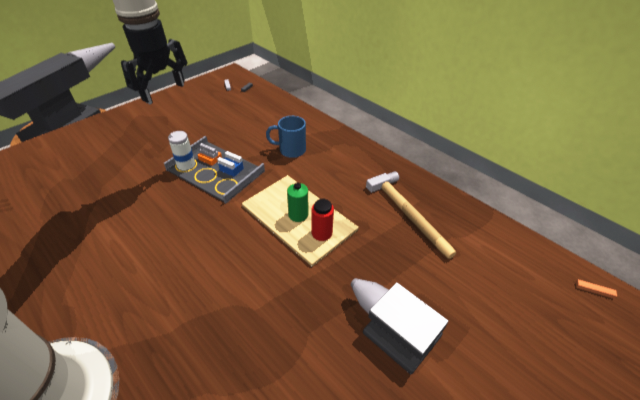

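apply_moves:
  steps:
    - [1,-1,0,-20,0,0.5,0]
    - [1,-1,0,-35,0,0.5,0]
    - [1,-1,0,-35,0,0.3,0.2]
    - [1,-1,0,-25,0,0,0.2]
    - [1,0,0,-10,0,0,0]
    - [1,0,0,0,0,0,0]
    - [1,0,0,0,0,0,0]

```text
t: 17.4
ee_pos: [0.4906, 0.3607, 0.0953]
eef_rot: [0.004, 0.641, 0.767, 0.003]
ft_force: [0.9, -0.5, 0.6]
gripper_width: 1.002
```

```bash
python3 - <<'E'
from h import *
st();c=cap("wrist","w13")
E
```

```text
t 17.40 tcp [490.6 360.7  95.3] jaw 10.2 zdir [ 0.01  -0.002 -1.   ] F [ 0.9 -0.5  0.6] w 1.002
```

View pics/w13.png

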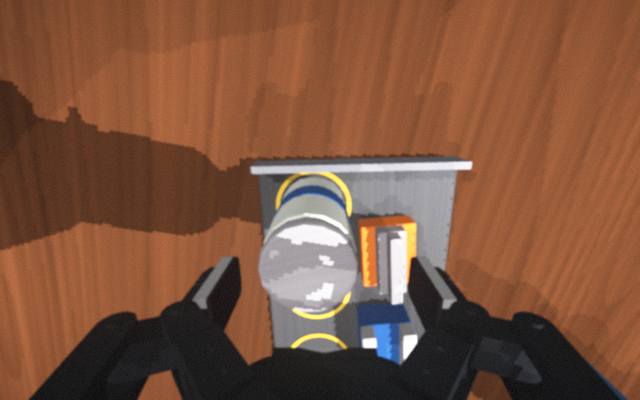

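apply_moves:
  steps:
    - [1,-4,4,-3,0,0.3,0.6]
    - [1,-4,3,-8,0,0.2,0.6]
    - [1,-1,1,-7,0,0,0]
    - [1,0,0,-2,0,0,0]
    - [1,0,0,0,0,0,0]

```text
t: 17.95
ee_pos: [0.4828, 0.372, 0.0781]
eef_rot: [0.001, 0.632, 0.775, 0.004]
ft_force: [0.4, -0.6, 1.0]
gripper_width: 1.003
```

```bash
python3 - <<'E'
from h import *
st();c=cap("wrist","w14")
E
```

```text
t 17.95 tcp [482.8 372.   78.1] jaw 11.6 zdir [ 0.007  0.004 -1.   ] F [ 0.4 -0.6  1. ] w 1.003
```

View pics/w14.png

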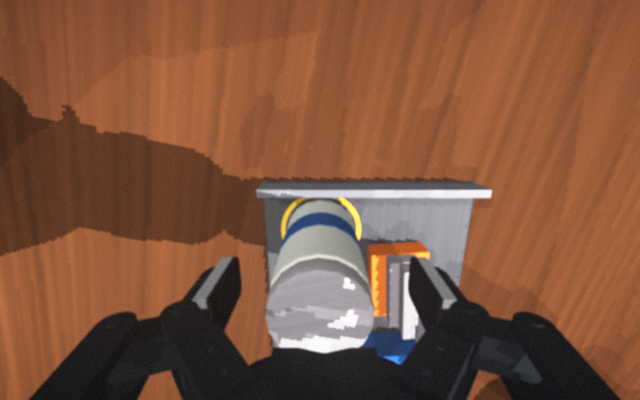

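apply_moves:
  steps:
    - [1,-1,-3,-4,-0.1,0.2,0]
    - [1,0,0,-2,0,0,0]
    - [1,0,0,0,0,0,0]
    - [-1,0,0,0,0,0,0]
    - [-1,0,0,0,0,0,0]
    - [-1,0,0,0,0,0,0]
    - [-1,0,0,0,0,0,0]
    - [-1,0,0,0,0,0,0]

```text
t: 18.8
ee_pos: [0.482, 0.3683, 0.0721]
eef_rot: [0.001, 0.632, 0.775, 0.002]
ft_force: [-0.1, 0.2, -1.6]
gripper_width: 0.553
```

```bash
python3 - <<'E'
from h import *
st();c=cap("wrist","w15")
E
```

```text
t 18.80 tcp [482.  368.3  72.1] jaw 11.6 zdir [ 0.003  0.002 -1.   ] F [-0.1  0.2 -1.6] w 0.553
```

View pics/w15.png

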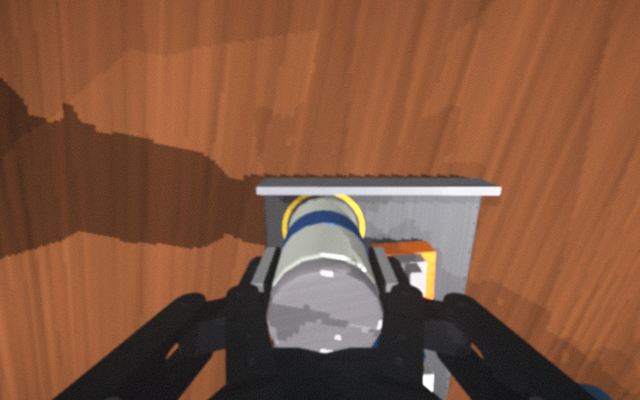

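apply_moves:
  steps:
    - [-1,0,0,15,0,0,0]
    - [-1,0,0,30,0,0,0]
    - [-1,0,0,35,0,0,0]
    - [-1,3,-10,30,0,0,0]
    - [-1,13,-30,0,0,0,0]
    - [-1,13,-35,0,0,0,0]
    - [-1,13,-35,0,0,0,0]
    - [-1,13,-35,0,0,0,0]
    - [-1,13,-35,0,0,0,0]
    - [-1,13,-35,0,0,0,0]
    - [-1,8,-27,0,0,0,0]
    - [-1,5,-22,0,0,0,0]
    - [-1,0,0,0,0,0,0]
    - [-1,0,0,0,0,0,0]

```text
t: 20.25
ee_pos: [0.5731, 0.094, 0.1967]
eef_rot: [0.001, 0.63, 0.776, 0.002]
ft_force: [-0.3, 1.2, -3.7]
gripper_width: 0.552
```

```bash
python3 - <<'E'
from h import *
st()
E
```

```text
t 20.25 tcp [573.1  94.  196.7] jaw 11.8 zdir [ 0.004  0.003 -1.   ] F [-0.3  1.2 -3.7] w 0.552
```

apply_moves:
  steps:
    - [-1,0,-2,-15,0,0,0]
    - [-1,0,-2,-25,0,0,0]
    - [-1,0,-2,-25,0,0,0]
    - [-1,0,-1,-20,0,0,-0.3]
    - [-1,0,0,-12,0,0,-0.3]
    - [-1,0,0,-5,0,0,0]
    - [-1,0,0,0,0,0,0]

```text
t: 20.95
ee_pos: [0.5699, 0.0954, 0.0887]
eef_rot: [-0.001, 0.63, 0.777, 0.004]
ft_force: [-0.7, -0.2, -2.1]
gripper_width: 0.554
```

```bash
python3 - <<'E'
from h import *
st()
E
```

```text
t 20.95 tcp [569.9  95.4  88.7] jaw 11.9 zdir [ 0.003  0.007 -1.   ] F [-0.7 -0.2 -2.1] w 0.554
```

apply_moves:
  steps:
    - [-1,2,-2,-5,-0.4,0.1,-0.3]
    - [-1,0,0,-4,0,0,0]
    - [-1,0,0,-3,0,0,0]
    - [-1,0,0,-1,0,0,0]

```text
t: 21.35
ee_pos: [0.5742, 0.0946, 0.0773]
eef_rot: [0.002, 0.632, 0.775, 0.002]
ft_force: [-0.6, 0.2, -2.9]
gripper_width: 0.549
```

```bash
python3 - <<'E'
from h import *
st()
E
```

```text
t 21.35 tcp [574.2  94.6  77.3] jaw 11.6 zdir [ 0.006  0.    -1.   ] F [-0.6  0.2 -2.9] w 0.549
```

apply_moves:
  steps:
    - [-1,0,0,-2,0,0,0]
    - [-1,0,0,-1.5,0,0,0]

```text
t: 21.55
ee_pos: [0.5748, 0.0945, 0.0759]
eef_rot: [0.003, 0.632, 0.775, 0.002]
ft_force: [-8.1, -1.0, 16.9]
gripper_width: 0.546
```

apply_moves:
  steps:
    - [-1,0,0,0,0,0,0]
    - [0.3,0,0,0,0,0,0]
    - [1,0,0,0,0,0,0]
    - [1,0,0,0,0,0,0]
    - [1,0,0,0,0,0,0]

```text
t: 22.05
ee_pos: [0.5771, 0.0947, 0.0782]
eef_rot: [0.004, 0.632, 0.775, 0.004]
ft_force: [-0.1, 0.3, 0.7]
gripper_width: 0.996
```

apply_moves:
  steps:
    - [1,0,0,15,0,0,0]
    - [1,0,0,40,0,0,0]
    - [1,0,0,40,0,0,0]
    - [1,0,10,20,0,0,0]
    - [1,-4,35,0,0,0,0]
    - [1,-4,40,0,0,0,0]
    - [1,-4,40,0,0,0,0]
    - [1,-2,30,0,0,0,0]
    - [1,-2,15,0,0,0,0]
    - [1,0,0,0,0,0,0]
    - [1,0,0,0,0,0,0]

```text
t: 23.15
ee_pos: [0.5615, 0.2669, 0.2097]
eef_rot: [0.007, 0.635, 0.773, 0.008]
ft_force: [0.6, -0.8, -0.9]
gripper_width: 1.003
```

```bash
python3 - <<'E'
from h import *
st();c=cap("wrist","w16");cap("side","side5")
E
```

```text
t 23.15 tcp [561.5 266.9 209.7] jaw 11.2 zdir [ 0.022  0.003 -1.   ] F [ 0.6 -0.8 -0.9] w 1.003
```

View pics/w16.png

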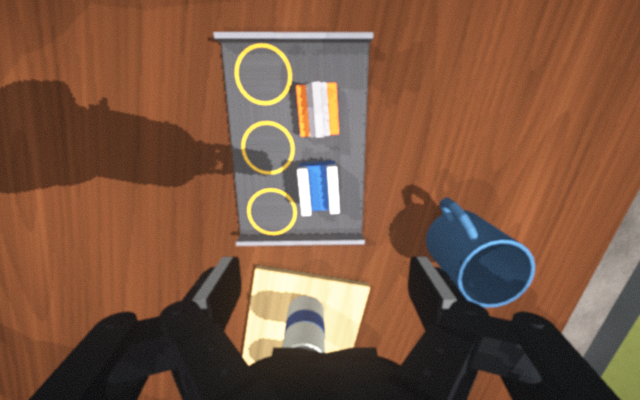

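View pics/side5.png

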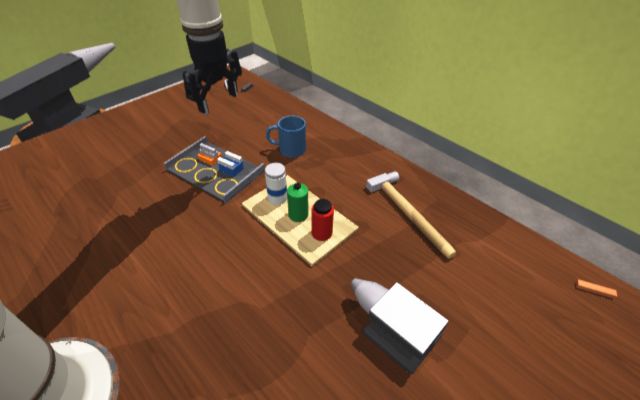

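```bash
python3 - <<'E'
from h import *
from scipy.optimize import least_squares
c=cap("wrist");H=hsv(c).astype(int);h,s,v=H[...,0],H[...,1],H[...,2]
rr,cc=np.mgrid[:400,:640]
ye=(h>22)&(h<34)&(s>130)&(v>130)&(rr<240)&(cc>225)&(cc<300)
for lo,hi in((38,110),(115,180),(183,240)):
    q=cast(c,np.argwhere(ye&(rr>lo)&(rr<hi))[:,::-1],.0082)[:,:2]*1000
    r=least_squares(lambda a:np.hypot(*(q-a[:2]).T)-a[2],[*q.mean(0),28]);print("ring",len(q),r.x)
w=(v>190)&(s<60)&(rr>160)&(rr<220)&(cc>292)&(cc<345)
a,b=blob(w)[0],blob(w,1)[0];A,B=rect(c,a,.048),rect(c,b,.048);print(A,B)
print("both",rect(c,cv2.convexHull(np.argwhere(a|b)[:,::-1].astype(np.int32)) is not None and cv2.fillConvexPoly(np.zeros((400,640),np.uint8),cv2.convexHull(np.argwhere(a|b)[:,::-1].astype(np.int32)),1),.048))
f=c["f"][150:230,280:360,::-1];cv2.imwrite("pics/sw1.png",cv2.resize(f,None,fx=7,fy=7,interpolation=cv2.INTER_CUBIC))
E
```

```text
ring 606 [481.29229959 367.85675851  27.5089859 ]
ring 348 [496.25595315 294.1664697   27.48228986]
ring 392 [511.23789633 220.46799183  27.56280831]
[573.8 270.3  11.6  51.4  15.3] [545.  262.5  11.6  51.4  14.9]
both [559.4 266.3  42.3  52.4  15.1]
```

View pics/sw1.png

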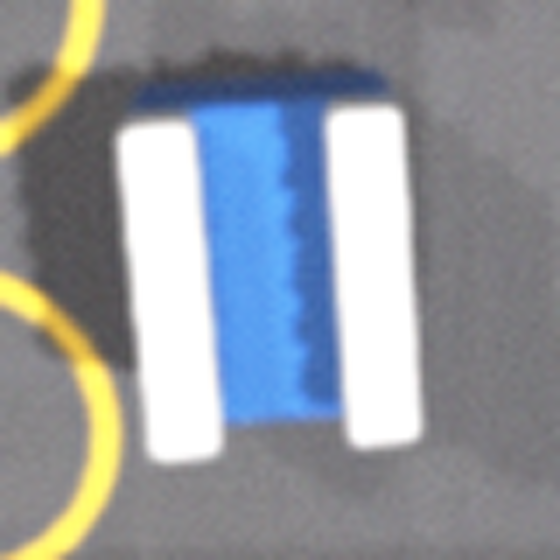

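```bash
python3 - <<'E'
from h import *
c=cap("wrist");print(cast(c,[(480,258),(442,205),(428,245)],.09)*1000,cast(c,[(445,205)],.05)*1000)
E
```

```text
[[721.6926551  240.57628331  90.        ]
 [668.76596959 284.87153402  90.        ]
 [668.17465612 244.54888977  90.        ]] [[692.15469749 276.14178478  50.        ]]
```

apply_moves:
  steps:
    - [1,-1,0,-20,0,0.5,1.3]
    - [1,-1,0,-30,0,0.4,1.3]
    - [1,-1,0,-30,0,0.3,1.3]
    - [1,0,0,-20,0,0,0.3]
    - [1,0,0,-5,0,0,0]
    - [1,0,0,0,0,0,0]

```text
t: 23.95
ee_pos: [0.5593, 0.2571, 0.0965]
eef_rot: [-0.001, 0.608, 0.794, -0.001]
ft_force: [0.0, 0.4, 1.0]
gripper_width: 1.003
```

```bash
python3 - <<'E'
from h import *
st();c=cap("wrist","w17")
E
```

```text
t 23.95 tcp [559.3 257.1  96.5] jaw 15.1 zdir [-0.003  0.    -1.   ] F [0.  0.4 1. ] w 1.003
```

View pics/w17.png

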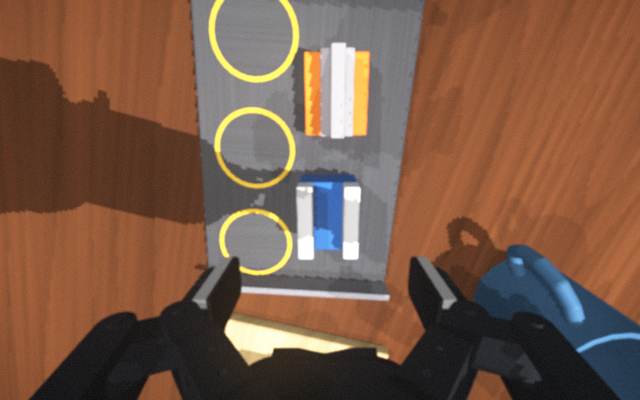

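apply_moves:
  steps:
    - [1,0,5,-10,0,0,0]
    - [1,0,4,-18,0,0,0]
    - [1,0,1,-15,0,0,0]
    - [1,0,0,-6,0,0,0]
    - [1,0,0,0,0,0,0]
    - [1,0,0,0,0,0,0]

```text
t: 24.6
ee_pos: [0.561, 0.2693, 0.0461]
eef_rot: [-0.0, 0.608, 0.794, 0.001]
ft_force: [-0.1, 0.2, -0.1]
gripper_width: 0.997
```

```bash
python3 - <<'E'
from h import *
st();c=cap("wrist","w18")
E
```

```text
t 24.60 tcp [561.  269.3  46.1] jaw 15.1 zdir [ 0.001  0.003 -1.   ] F [-0.1  0.2 -0.1] w 0.997
```

View pics/w18.png

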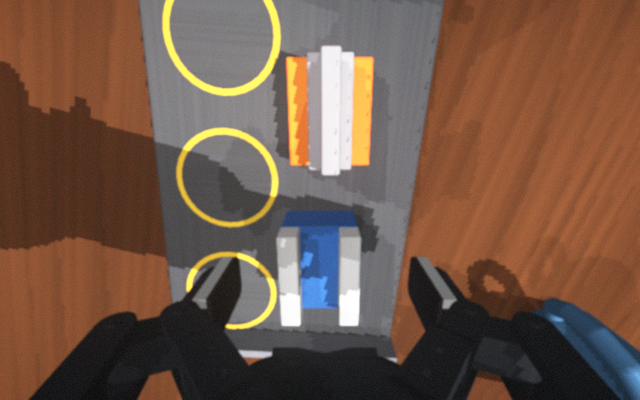

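```bash
python3 - <<'E'
from h import *
c=cap("wrist");p=cast(c,[(277,229),(281,325.5),(358.5,325.5),(361,228)],.048)*1000;print(p,p.mean(0))
E
```

```text
[[533.30653175 289.04190101  48.        ]
 [546.85872748 236.75209689  48.        ]
 [585.7164629  247.23422906  48.        ]
 [570.72674873 299.66509596  48.        ]] [559.15211772 268.17333073  48.        ]
```

apply_moves:
  steps:
    - [1,-1,-2,-7,0,0,0]
    - [1,0,-1,-5,0,0,0]
    - [1,0,0,-1,0,0,0]
    - [1,0,0,0,0,0,0]

```text
t: 25.1
ee_pos: [0.5612, 0.266, 0.0338]
eef_rot: [0.0, 0.608, 0.794, 0.003]
ft_force: [-0.2, -0.5, 0.4]
gripper_width: 1.001
```

```bash
python3 - <<'E'
from h import *
st()
E
```

```text
t 25.10 tcp [561.2 266.   33.8] jaw 15.1 zdir [ 0.004  0.004 -1.   ] F [-0.2 -0.5  0.4] w 1.001
```

apply_moves:
  steps:
    - [1,-2,1,-1,0,0,0]
    - [-1,0,0,0,0,0,0]
    - [-1,0,0,0,0,0,0]
    - [-1,0,0,0,0,0,0]
    - [-1,0,0,0,0,0,0]
    - [-1,0,0,0,0,0,0]
    - [-1,0,0,0,0,0,0]
  newtons: 60

```text
t: 25.8
ee_pos: [0.5592, 0.2673, 0.0334]
eef_rot: [0.0, 0.608, 0.794, 0.003]
ft_force: [-0.2, -0.1, -0.4]
gripper_width: 0.459
```

```bash
python3 - <<'E'
from h import *
st();c=cap("wrist","w19")
E
```

```text
t 25.80 tcp [559.2 267.3  33.4] jaw 15.1 zdir [ 0.004  0.004 -1.   ] F [-0.2 -0.1 -0.4] w 0.459
```

View pics/w19.png

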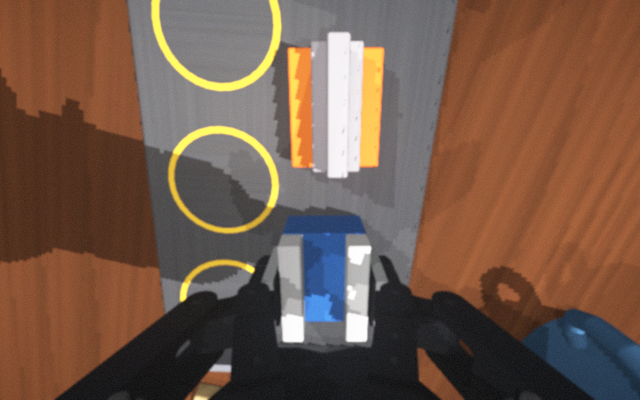

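apply_moves:
  steps:
    - [-1,0,0,10,0,0,0]
    - [-1,0,0,30,0,0,0]
    - [-1,0,0,40,0,0,0]
    - [-1,0,0,40,0,0,0]
    - [-1,0,-10,40,0,0,0]
    - [-1,-2,-30,10,0,0,-1]
    - [-1,-3,-35,0,0,0,-1]
    - [-1,-3,-35,0,0,0,-1]
    - [-1,-3,-35,0,0,0,-1]
    - [-1,-3,-35,0,0,0,-1]
    - [-1,-3,-35,0,0,0,-1]
    - [-1,-3,-35,0,0,0,-1]
    - [-1,-3,-35,0,0,0,-1]
    - [-1,-3,-35,0,0,0,-1]
    - [-1,-3,-35,0,0,0,-1]
    - [-1,-3,-35,0,0,0,-1]
    - [-1,-2,-35,0,0,0,-1]
    - [-1,-1,-20,0,0,0,-1]
    - [-1,0,-10,0,0,0,0]
    - [-1,0,0,0,0,0,0]

```text
t: 27.85
ee_pos: [0.5007, -0.2043, 0.2044]
eef_rot: [-0.009, 0.695, 0.719, -0.005]
ft_force: [-0.2, 0.6, -5.5]
gripper_width: 0.462
```

```bash
python3 - <<'E'
from h import *
st();c=cap("wrist","w20");cap("side","side6")
E
```

```text
t 27.85 tcp [ 500.7 -204.3  204.4] jaw 1.9 zdir [-0.021  0.006 -1.   ] F [-0.2  0.6 -5.5] w 0.462
```

View pics/w20.png

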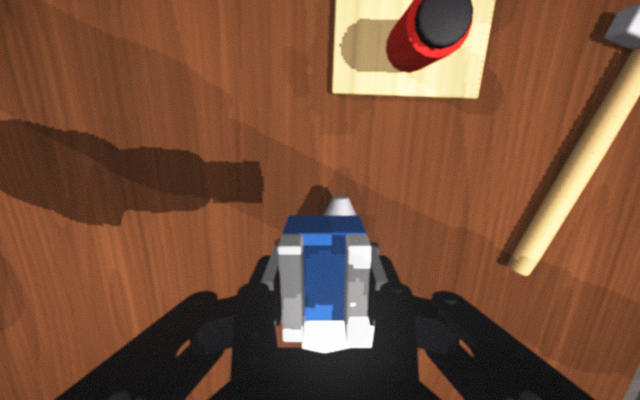

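View pics/side6.png

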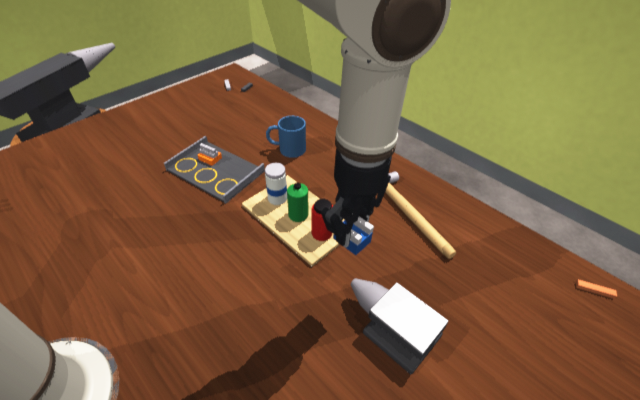

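apply_moves:
  steps:
    - [-1,3,-20,0,0,-0.4,0]
    - [-1,4,-30,0,0,-0.4,0]
    - [-1,4,-35,0,0,-0.4,0]
    - [-1,3,-25,0,0,0,0]
    - [-1,0,-10,0,0,0,0]
    - [-1,0,0,0,0,0,0]
    - [-1,0,0,0,0,0,0]

```text
t: 28.65
ee_pos: [0.5215, -0.3044, 0.2026]
eef_rot: [-0.007, 0.684, 0.73, 0.007]
ft_force: [0.6, -0.3, -6.4]
gripper_width: 0.456
```

```bash
python3 - <<'E'
from h import *
st();c=cap("wrist","w21")
E
```

```text
t 28.65 tcp [ 521.5 -304.4  202.6] jaw 3.7 zdir [-0.    0.02 -1.  ] F [ 0.6 -0.3 -6.4] w 0.456
```

View pics/w21.png

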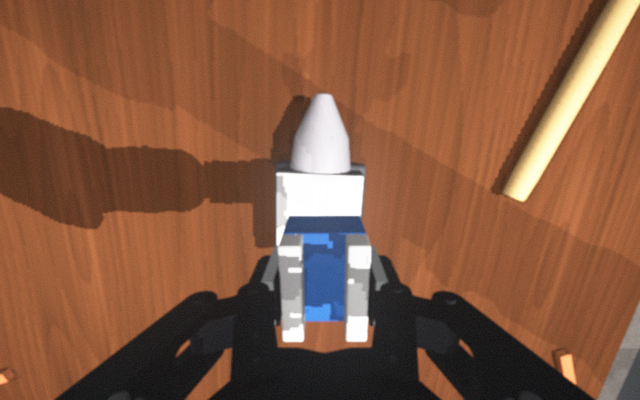

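```bash
python3 - <<'E'
from h import *
c=cap("wrist")
f=c["f"][155:250,260:380,::-1];cv2.imwrite("pics/an.png",cv2.resize(f,None,fx=6,fy=6,interpolation=cv2.INTER_CUBIC))
print(cast(c,[(515,198)],.02)*1000)
E
```

```text
[[ 733.78446867 -299.57171286   20.        ]]
```

View pics/an.png

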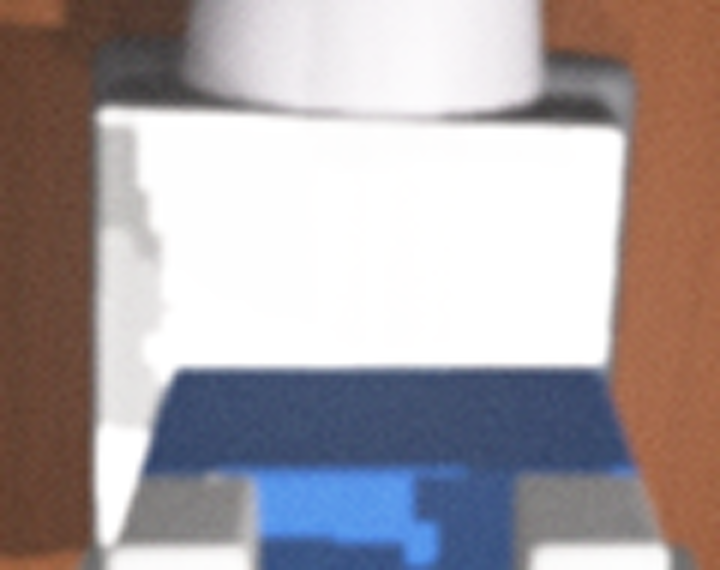

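```bash
python3 - <<'E'
from h import *
c=cap("wrist");p=cast(c,np.array([(276.2,172.8),(364,176.3),(276.2,245),(361.7,215.8)])-.4,.075)*1000;print(p)
e=p[1]-p[0];a=np.arctan2(e[1],e[0]);print(np.linalg.norm(e),np.degrees(a));
for i,j in((0,2),(1,3)):
  d=p[i]-p[j];print(np.degrees(np.arctan2(d[1],d[0]))-90)
m=(p[0]+p[1])/2;print(m,m+55*np.array([np.sin(a),-np.cos(a),0]))
# swage top far edge rel tcp
z=readout.state()["ee_pos"][2]+.0146
print("swage top corners",cast(c,np.array([(280,236.5),(370,236.5),(283,341),(368,340)]),z)*1000)
st()
E
```

```text
[[ 476.63147171 -277.95090398   75.        ]
 [ 555.05354257 -275.92736571   75.        ]
 [ 477.93992428 -348.06891229   75.        ]
 [ 556.81966077 -313.18405949   75.        ]]
78.4481733770441 1.4780849432803895
1.0690564621491347
2.7140203169634134
[ 515.84250714 -276.93913485   75.        ] [ 517.26120946 -331.92083438   75.        ]
swage top corners [[ 501.23978274 -277.63630726  217.46716188]
 [ 539.00068536 -275.13329922  217.46716188]
 [ 503.87044972 -330.89836023  217.46716188]
 [ 543.90849521 -327.66580698  217.46716188]]
t 28.80 tcp [ 521.4 -304.6  202.9] jaw 3.7 zdir [-0.     0.019 -1.   ] F [ 0.7  0.2 -6. ] w 0.459
```

apply_moves:
  steps:
    - [-1,-2,-12,0,-0.5,0,-1]
    - [-1,-3,-12,0,-0.5,0,-1]
    - [-1,-1,-4,-10,0,0,0]
    - [-1,0,0,-20,0,0,0]
    - [-1,0,0,-20,0,0,0]
    - [-1,0,0,-15,0,0,0]
    - [-1,0,0,-5,0,0,0]
    - [-1,0,0,0,0,0,0]

```text
t: 29.6
ee_pos: [0.5134, -0.3362, 0.129]
eef_rot: [0.001, 0.698, 0.716, -0.0]
ft_force: [-0.3, 0.0, -5.4]
gripper_width: 0.457
```

```bash
python3 - <<'E'
from h import *
st()
E
```

```text
t 29.60 tcp [ 513.4 -336.2  129. ] jaw 1.5 zdir [ 0.    -0.002 -1.   ] F [-0.3  0.  -5.4] w 0.457
```

apply_moves:
  steps:
    - [-1,1,1,-6,0,0,0]
    - [-1,1,1,-8,0,0,0]
    - [-1,0,0,-6,0,0,0]
    - [-1,0,0,-2,0,0,0]
    - [-1,0,0,0,0,0,0]

```text
t: 30.1
ee_pos: [0.5169, -0.335, 0.107]
eef_rot: [0.002, 0.698, 0.716, 0.0]
ft_force: [-1.2, -0.0, -6.0]
gripper_width: 0.461
```

```bash
python3 - <<'E'
from h import *
st();c=cap("wrist","w22")
E
```

```text
t 30.10 tcp [ 516.9 -335.   107. ] jaw 1.5 zdir [ 0.003 -0.003 -1.   ] F [-1.2 -0.  -6. ] w 0.461
```

View pics/w22.png

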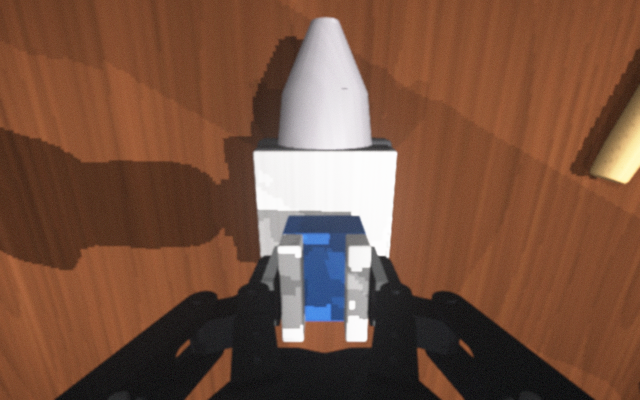

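apply_moves:
  steps:
    - [-1,0,1,-4,0,0,0]
    - [-1,0,0,-3,0,0,0]
    - [-1,0,0,-1.5,0,0,0]

```text
t: 30.45
ee_pos: [0.5177, -0.3346, 0.1004]
eef_rot: [0.003, 0.698, 0.716, 0.0]
ft_force: [-5.9, 2.1, 13.6]
gripper_width: 0.463
```

apply_moves:
  steps:
    - [-1,0,0,0,0,0,0]
    - [-0.2,0,0,0,0,0,0]
    - [0.3,0,0,0,0,0,0]
    - [0.6,0,0,0,0,0,0]
    - [0.6,0,0,0,0,0,0]
    - [0.6,0,0,15,0,0,0]
    - [0.6,0,0,30,0,0,0]
    - [0.6,0,0,40,0,0,0]
    - [1,0,0,20,0,0,0]
    - [1,0,0,0,0,0,0]
    - [1,0,0,0,0,0,0]

```text
t: 31.55
ee_pos: [0.521, -0.3371, 0.2178]
eef_rot: [0.009, 0.698, 0.716, 0.002]
ft_force: [-0.3, 0.3, 0.3]
gripper_width: 0.996
```

```bash
python3 - <<'E'
from h import *
st();c=cap("wrist","w23");cap("side","side7")
E
```

```text
t 31.55 tcp [ 521.  -337.1  217.8] jaw 1.4 zdir [ 0.016 -0.011 -1.   ] F [-0.3  0.3  0.3] w 0.996
```

View pics/w23.png

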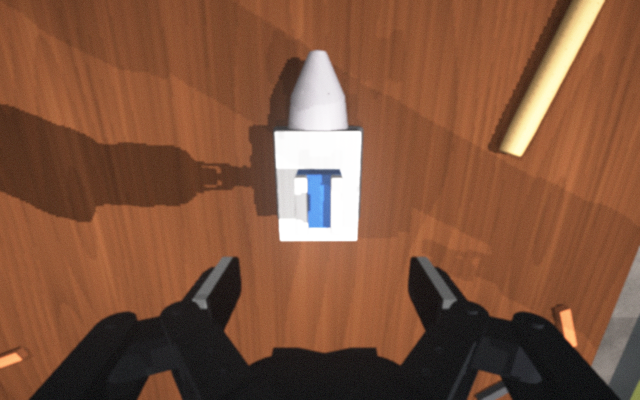

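View pics/side7.png

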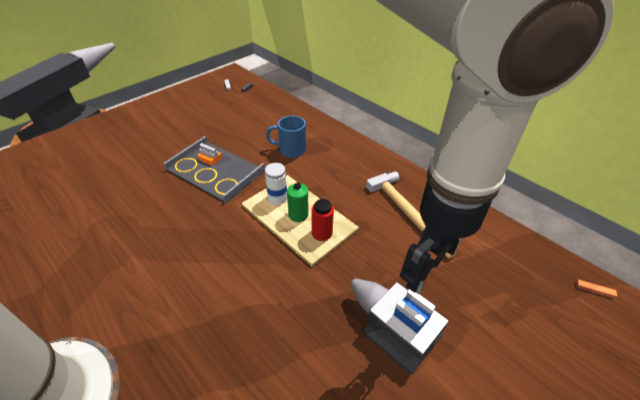

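```bash
python3 - <<'E'
from h import *
c=cap("wrist");f=c["f"][115:255,260:380,::-1];cv2.imwrite("pics/an2.png",cv2.resize(f,None,fx=4.2,fy=4.2,interpolation=cv2.INTER_CUBIC))
p=cast(c,[(275,130),(361,130),(357.5,240.5),(280.5,241)],.075)*1000;print(p,p.mean(0))
H=hsv(c).astype(int);rr,cc=np.mgrid[:400,:640]
bl=blob((H[...,0]>100)&(H[...,0]<125)&(H[...,1]>130)&(abs(rr-200)<35)&(abs(cc-318)<30)&((rr>178)))[0];print(rect(c,bl,.101))
E
```

```text
[[ 477.17032511 -276.84127095   75.        ]
 [ 554.17655976 -274.96623949   75.        ]
 [ 557.70539309 -383.86774858   75.        ]
 [ 479.69994231 -385.90521191   75.        ]] [ 517.18805507 -330.39511773   75.        ]
[ 517.6 -336.8   17.8   44.4    1.7]
```

View pics/an2.png

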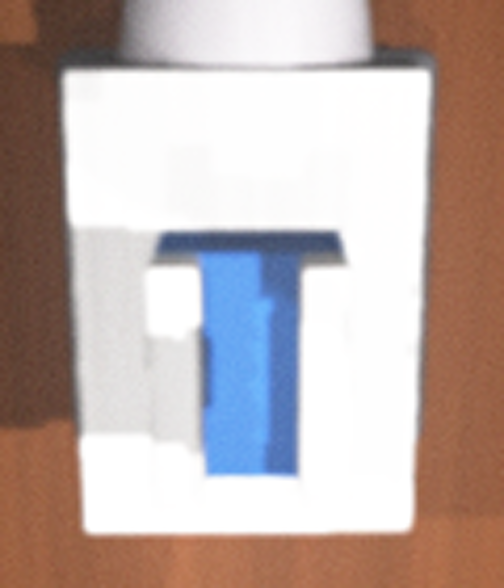

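```bash
python3 - <<'E'
from h import *
c=cap("wrist");o=np.array([260,115])
q=lambda a:np.array(a)/4.2+o-.4
print("floor -y end",cast(c,[q((205,475)),q((298,475))],.101)*1000)
print("top +y edge",cast(c,[q((148,263)),q((350,263))],.115)*1000)
print("bottom +y edge",cast(c,[q((160,233)),q((340,233))],.075)*1000)
E
```

```text
floor -y end [[ 508.13670396 -359.03070102  101.        ]
 [ 528.00982542 -358.62758518  101.        ]]
top +y edge [[ 497.4695194  -309.77384153  115.        ]
 [ 535.85866401 -308.90819238  115.        ]]
bottom +y edge [[ 496.73373483 -312.16116795   75.        ]
 [ 536.67896464 -311.248432     75.        ]]
```

apply_moves:
  steps:
    - [1,2,20,0,0.2,0.3,0.5]
    - [1,5,40,0,0.2,0.3,1]
    - [1,5,42,0,0.2,0.3,1]
    - [1,5,42,0,0,0,1]
    - [1,5,42,0,0,0,1]
    - [1,5,42,0,0,0,1]
    - [1,5,42,0,0,0,1]
    - [1,5,42,0,0,0,1]
    - [1,5,42,0,0,0,1]
    - [1,5,35,0,0,0,1]
    - [1,4,25,0,0,0,0.5]
    - [1,2,15,0,0,0,0]
    - [1,0,0,0,0,0,0]
    - [1,0,0,0,0,0,0]

```text
t: 33.15
ee_pos: [0.5568, 0.1245, 0.2014]
eef_rot: [-0.015, 0.626, 0.78, -0.009]
ft_force: [-0.2, -0.6, 0.6]
gripper_width: 0.999
```

```bash
python3 - <<'E'
from h import *
st();c=cap("wrist","w24")
E
```

```text
t 33.15 tcp [556.8 124.5 201.4] jaw 12.5 zdir [-0.034  0.005 -0.999] F [-0.2 -0.6  0.6] w 0.999
```

View pics/w24.png

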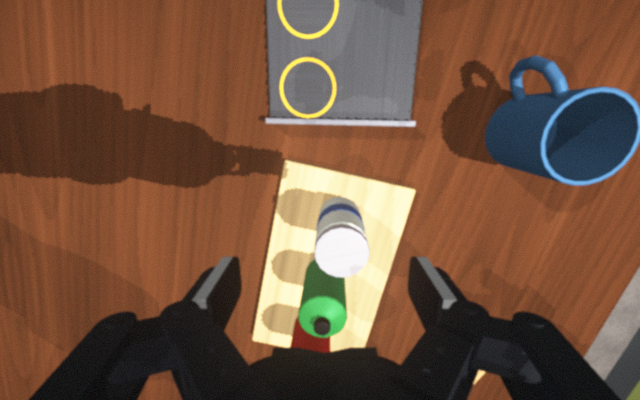

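apply_moves:
  steps:
    - [1,7,-12,-5,0,-0.8,-0.4]
    - [1,7,-12,-20,0,-0.7,-0.4]
    - [1,3,-4,-30,0,-0.3,0]
    - [1,0,0,-25,0,0,0]
    - [1,0,0,-8,0,0,0]
    - [1,0,0,0,0,0,0]
    - [1,0,0,0,0,0,0]

```text
t: 33.9
ee_pos: [0.5777, 0.0761, 0.1117]
eef_rot: [0.003, 0.64, 0.768, 0.001]
ft_force: [0.7, 0.1, 0.5]
gripper_width: 0.999
```

```bash
python3 - <<'E'
from h import *
st();c=cap("wrist","w25")
E
```

```text
t 33.90 tcp [577.7  76.1 111.7] jaw 10.4 zdir [ 0.005 -0.002 -1.   ] F [0.7 0.1 0.5] w 0.999
```

View pics/w25.png

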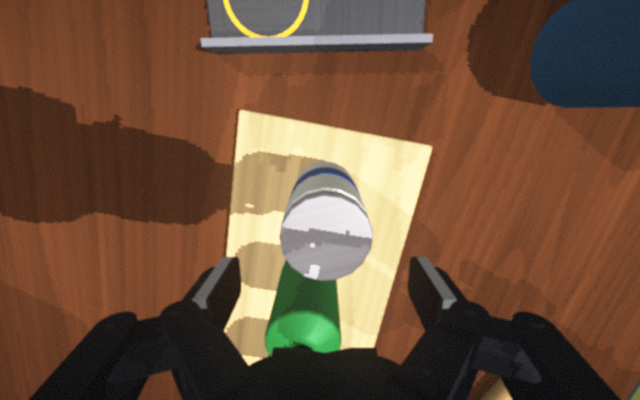

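apply_moves:
  steps:
    - [1,-1,7,0,0,0,0.6]
    - [1,-1,7,-6,0,0,0.5]
    - [1,0,3,-12,0,0,0]
    - [1,0,0,-10,0,0,0]
    - [1,0,0,-4,0,0,0]
    - [1,0,0,0,0,0,0]
    - [1,0,0,0,0,0,0]

```text
t: 34.65
ee_pos: [0.5773, 0.0971, 0.08]
eef_rot: [0.004, 0.631, 0.776, 0.003]
ft_force: [-0.2, -0.5, -0.6]
gripper_width: 1.003
```

```bash
python3 - <<'E'
from h import *
st();c=cap("wrist","w26")
E
```

```text
t 34.65 tcp [577.3  97.1  80. ] jaw 11.8 zdir [ 0.011 -0.    -1.   ] F [-0.2 -0.5 -0.6] w 1.003
```

View pics/w26.png

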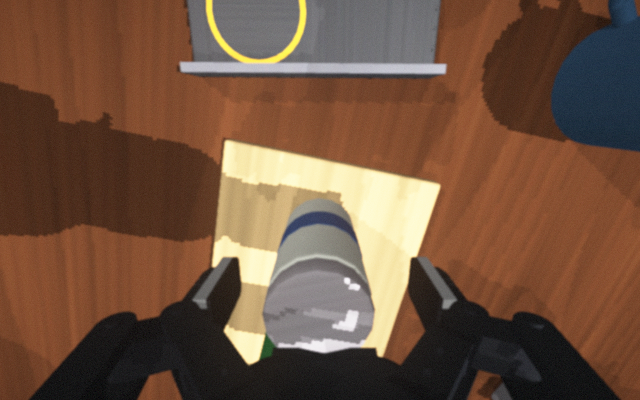

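apply_moves:
  steps:
    - [1,-2,-2,-3,0,0.5,-0.2]
    - [1,0,0,-2,0,0,0]
    - [1,0,0,0,0,0,0]
    - [-1,0,0,0,0,0,0]
    - [-1,0,0,0,0,0,0]
    - [-1,0,0,0,0,0,0]
    - [-1,0,0,0,0,0,0]
    - [-1,0,0,0,0,0,0]
  newtons: 45

```text
t: 35.5
ee_pos: [0.5758, 0.094, 0.0757]
eef_rot: [0.001, 0.633, 0.774, 0.001]
ft_force: [0.3, 0.2, -0.3]
gripper_width: 0.551
```

```bash
python3 - <<'E'
from h import *
st()
E
```

```text
t 35.50 tcp [575.8  94.   75.7] jaw 11.5 zdir [ 0.003 -0.001 -1.   ] F [ 0.3  0.2 -0.3] w 0.551
```

apply_moves:
  steps:
    - [-1,0,0,15,0,0,0]
    - [-1,0,0,30,0,0,0]
    - [-1,0,0,35,0,0,0]
    - [-1,-3,10,30,0,0,0]
    - [-1,-13,30,0,0,0,0]
    - [-1,-13,35,0,0,0,0]
    - [-1,-13,35,0,0,0,0]
    - [-1,-13,35,0,0,0,0]
    - [-1,-13,35,0,0,0,0]
    - [-1,-13,35,0,0,0,0]
    - [-1,-8,27,0,0,0,0]
    - [-1,-5,22,0,0,0,0]
    - [-1,0,0,0,0,0,0]
    - [-1,0,0,0,0,0,0]

```text
t: 36.9
ee_pos: [0.4722, 0.3643, 0.2]
eef_rot: [0.001, 0.634, 0.773, 0.001]
ft_force: [0.0, -0.9, -2.9]
gripper_width: 0.547
```

```bash
python3 - <<'E'
from h import *
st()
E
```

```text
t 36.90 tcp [472.2 364.3 200. ] jaw 11.2 zdir [ 0.003 -0.    -1.   ] F [ 0.  -0.9 -2.9] w 0.547
```

apply_moves:
  steps:
    - [-1,3,1,-15,0,0,0]
    - [-1,3,1,-25,0,0,0]
    - [-1,2,1,-25,0,0,0]
    - [-1,0,0,-20,0,0,0.2]
    - [-1,0,0,-8,0,0,0.1]
    - [-1,0,0,0,0,0,0]
    - [-1,0,0,0,0,0,0]

```text
t: 37.6
ee_pos: [0.485, 0.3576, 0.1014]
eef_rot: [0.003, 0.637, 0.771, -0.001]
ft_force: [-0.1, -0.6, -2.8]
gripper_width: 0.553
```

```bash
python3 - <<'E'
from h import *
st();c=cap("wrist","w27")
E
```

```text
t 37.60 tcp [485.  357.6 101.4] jaw 10.9 zdir [ 0.004 -0.005 -1.   ] F [-0.1 -0.6 -2.8] w 0.553
```

View pics/w27.png

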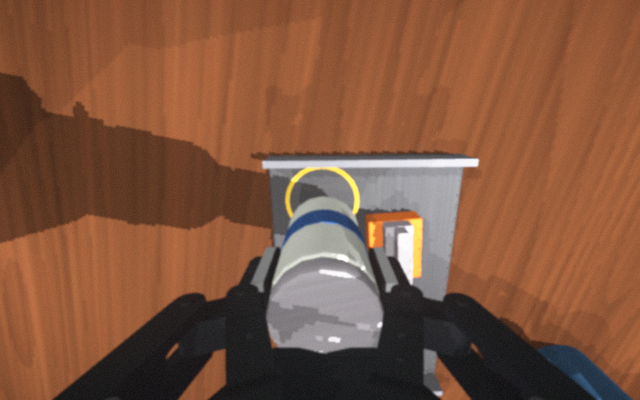

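apply_moves:
  steps:
    - [-1,-1,5,-2,0.2,0.2,0.3]
    - [-1,-1,5,-8,0.1,0,0.3]
    - [-1,0,1,-8,0,0,0]
    - [-1,0,0,-5,0,0,0]
    - [-1,0,0,0,0,0,0]

```text
t: 38.15
ee_pos: [0.4845, 0.3717, 0.0799]
eef_rot: [0.001, 0.632, 0.775, 0.004]
ft_force: [-0.3, -0.5, -3.5]
gripper_width: 0.551
```

```bash
python3 - <<'E'
from h import *
st()
E
```

```text
t 38.15 tcp [484.5 371.7  79.9] jaw 11.6 zdir [ 0.006  0.005 -1.   ] F [-0.3 -0.5 -3.5] w 0.551
```

apply_moves:
  steps:
    - [-1,-2,-3,-3,-0.2,0.3,0]
    - [-1,0,0,-2,0,0,0]
    - [-1,0,0,-2,0,0,0]
    - [-1,0,0,0,0,0,0]

```text
t: 38.55
ee_pos: [0.4822, 0.3681, 0.0721]
eef_rot: [-0.0, 0.632, 0.775, -0.0]
ft_force: [-0.0, -0.6, -2.7]
gripper_width: 0.554
```

```bash
python3 - <<'E'
from h import *
st();c=cap("wrist","w28")
E
```

```text
t 38.55 tcp [482.2 368.1  72.1] jaw 11.6 zdir [-0.  0. -1.] F [-0.  -0.6 -2.7] w 0.554
```

View pics/w28.png

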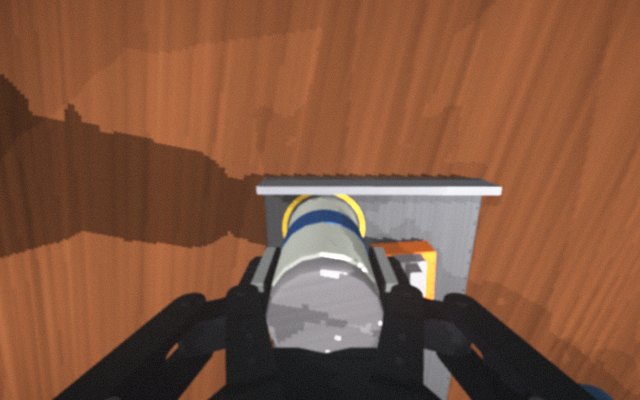

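apply_moves:
  steps:
    - [-1,0,0,-1.5,0,0,0]
    - [-1,0,0,-1.5,0,0,0]

```text
t: 38.8
ee_pos: [0.4826, 0.3687, 0.0716]
eef_rot: [-0.0, 0.632, 0.775, 0.0]
ft_force: [-6.1, -4.1, 14.3]
gripper_width: 0.551
```

Contact. Release, then to the oil.

apply_moves:
  steps:
    - [-1,0,0,0,0,0,0]
    - [0.3,0,0,0,0,0,0]
    - [1,0,0,0,0,0,0]
    - [1,0,0,0,0,0,0]
    - [1,0,0,0,0,0,0]

```text
t: 39.3
ee_pos: [0.4845, 0.3702, 0.0738]
eef_rot: [0.0, 0.632, 0.775, 0.003]
ft_force: [0.4, -0.1, 0.2]
gripper_width: 1.001
```

```bash
python3 - <<'E'
from h import *
st();c=cap("wrist","w29")
E
```

```text
t 39.30 tcp [484.5 370.2  73.8] jaw 11.6 zdir [ 0.004  0.004 -1.   ] F [ 0.4 -0.1  0.2] w 1.001
```

View pics/w29.png

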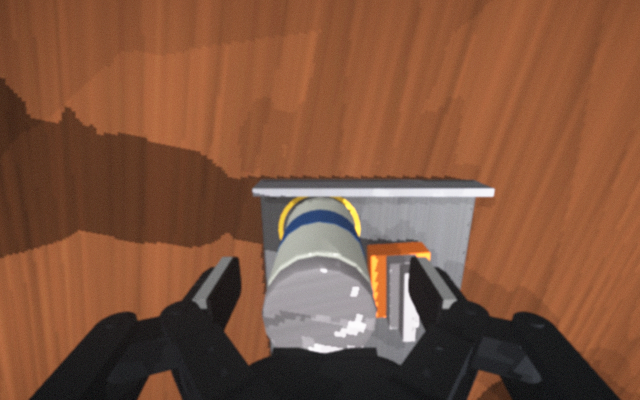

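apply_moves:
  steps:
    - [1,0,0,15,0,0,0]
    - [1,0,0,40,0,0,0]
    - [1,0,0,40,0,0,0]
    - [1,5,-20,25,0,0,0]
    - [1,10,-42,0,0,0,0]
    - [1,10,-42,0,0,0,0]
    - [1,10,-42,0,0,0,0]
    - [1,10,-42,0,0,0,0]
    - [1,10,-42,0,0,0,0]
    - [1,10,-42,0,0,0,0]
    - [1,10,-30,0,0,0,0]
    - [1,8,-22,0,0,0,0]
    - [1,5,-12,0,0,0,0]
    - [1,0,0,0,0,0,0]
    - [1,0,0,0,0,0,0]

```text
t: 40.85
ee_pos: [0.5737, 0.0251, 0.216]
eef_rot: [0.004, 0.63, 0.777, 0.011]
ft_force: [-0.4, 0.2, -0.4]
gripper_width: 0.999
```

```bash
python3 - <<'E'
from h import *
st();c=cap("wrist","w30")
E
```

```text
t 40.85 tcp [573.7  25.1 216. ] jaw 11.9 zdir [ 0.021  0.012 -1.   ] F [-0.4  0.2 -0.4] w 0.999
```

View pics/w30.png

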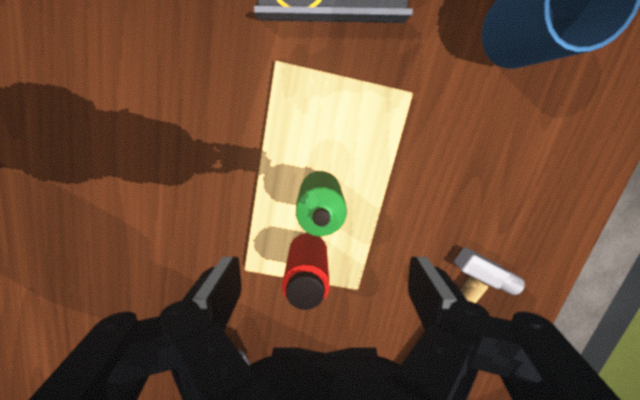

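apply_moves:
  steps:
    - [1,0,-2,-20,-0.2,0.5,0]
    - [1,0,-2,-35,-0.2,0.4,0]
    - [1,0,-2,-35,-0.2,0.2,-0.2]
    - [1,0,0,-22,0,0,0]
    - [1,0,0,-6,0,0,0]
    - [1,0,0,0,0,0,0]
    - [1,0,0,0,0,0,0]

```text
t: 41.6
ee_pos: [0.5703, 0.0313, 0.0908]
eef_rot: [-0.003, 0.625, 0.781, 0.001]
ft_force: [-0.6, -0.0, 0.4]
gripper_width: 1.003
```

```bash
python3 - <<'E'
from h import *
st()
E
```

```text
t 41.60 tcp [570.3  31.3  90.8] jaw 12.7 zdir [-0.003  0.005 -1.   ] F [-0.6 -0.   0.4] w 1.003
```

apply_moves:
  steps:
    - [1,1,-5,0,0,0,-0.5]
    - [1,1,-5,-4,-0.2,0,-0.5]
    - [1,0,-2,-5,0,0,0]
    - [1,0,0,-3,0,0,0]
    - [1,0,0,0,0,0,0]
    - [1,0,0,0,0,0,0]

```text
t: 42.2
ee_pos: [0.5756, 0.018, 0.082]
eef_rot: [0.001, 0.632, 0.775, 0.002]
ft_force: [-0.0, -0.4, 0.3]
gripper_width: 1.0
```

```bash
python3 - <<'E'
from h import *
st();c=cap("wrist","w31")
E
```

```text
t 42.20 tcp [575.6  18.   82. ] jaw 11.6 zdir [ 0.005  0.002 -1.   ] F [-0.  -0.4  0.3] w 1.0
```

View pics/w31.png

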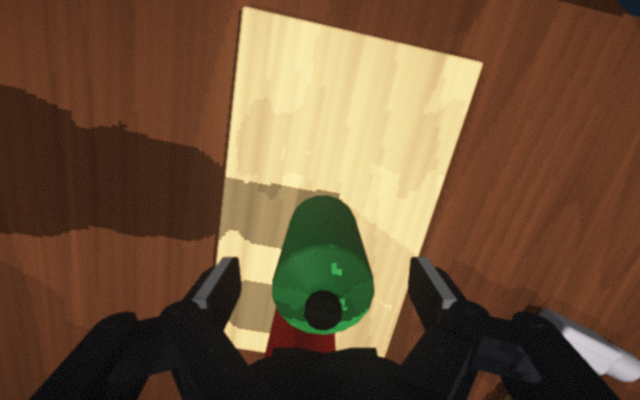

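apply_moves:
  steps:
    - [1,-1,0,-4,0,0.2,0]
    - [1,0,0,-2,0,0,0]
    - [1,0,0,0,0,0,0]
    - [-1,0,0,0,0,0,0]
    - [-1,0,0,0,0,0,0]
    - [-1,0,0,0,0,0,0]
    - [-1,0,0,0,0,0,0]
    - [-1,0,0,0,0,0,0]

```text
t: 43.05
ee_pos: [0.5747, 0.0186, 0.0758]
eef_rot: [0.0, 0.632, 0.775, 0.001]
ft_force: [0.2, 0.5, -0.4]
gripper_width: 0.549
```

```bash
python3 - <<'E'
from h import *
st()
E
```

```text
t 43.05 tcp [574.7  18.6  75.8] jaw 11.6 zdir [ 0.002  0.002 -1.   ] F [ 0.2  0.5 -0.4] w 0.549
```

apply_moves:
  steps:
    - [-1,0,0,15,0,0,0]
    - [-1,0,0,30,0,0,0]
    - [-1,0,0,35,0,0,0]
    - [-1,-2,10,30,0,0,0]
    - [-1,-10,32,0,0,0,0]
    - [-1,-10,35,0,0,0,0]
    - [-1,-10,35,0,0,0,0]
    - [-1,-10,35,0,0,0,0]
    - [-1,-10,35,0,0,0,0]
    - [-1,-10,35,0,0,0,0]
    - [-1,-6,28,0,0,0,0]
    - [-1,-3,24,0,0,0,0]
    - [-1,0,0,0,0,0,0]
    - [-1,0,0,0,0,0,0]

```text
t: 44.45
ee_pos: [0.4947, 0.2942, 0.2006]
eef_rot: [0.0, 0.634, 0.773, 0.002]
ft_force: [0.4, -0.4, -1.8]
gripper_width: 0.548
```

```bash
python3 - <<'E'
from h import *
st()
E
```

```text
t 44.45 tcp [494.7 294.2 200.6] jaw 11.3 zdir [ 0.002  0.002 -1.   ] F [ 0.4 -0.4 -1.8] w 0.548
```

apply_moves:
  steps:
    - [-1,0,3,-15,0,0,0]
    - [-1,0,3,-25,0,0,0]
    - [-1,0,3,-25,0,0,0]
    - [-1,0,2,-20,0,0,0.2]
    - [-1,0,0,-8,0,0,0.1]
    - [-1,0,0,0,0,0,0]
    - [-1,0,0,0,0,0,0]

```text
t: 45.15
ee_pos: [0.4966, 0.2972, 0.1022]
eef_rot: [0.002, 0.636, 0.772, 0.0]
ft_force: [-0.1, 0.6, -2.5]
gripper_width: 0.545
```

```bash
python3 - <<'E'
from h import *
st();cap("wrist","w32")
E
```

```text
t 45.15 tcp [496.6 297.2 102.2] jaw 11.0 zdir [ 0.003 -0.002 -1.   ] F [-0.1  0.6 -2.5] w 0.545
```

View pics/w32.png

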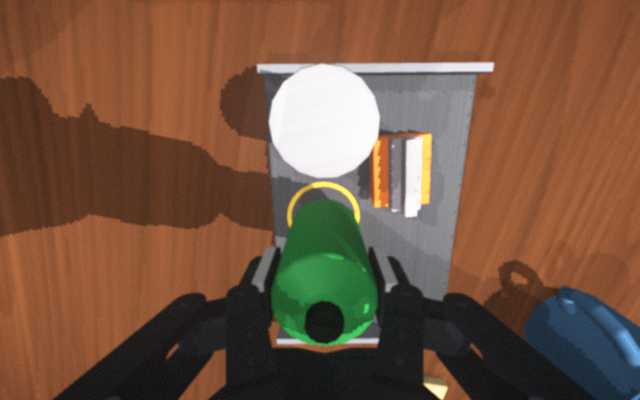

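Target (496.6, 295, 72).

apply_moves:
  steps:
    - [-1,0,-1,-6,0,0,0.2]
    - [-1,0,-1,-9,0,0,0.2]
    - [-1,0,0,-7,0,0,0]
    - [-1,0,0,-3,0,0,0]
    - [-1,0,0,0,0,0,0]

```text
t: 45.7
ee_pos: [0.4988, 0.2956, 0.0781]
eef_rot: [0.003, 0.633, 0.774, 0.003]
ft_force: [-0.5, 0.2, -3.1]
gripper_width: 0.55
```

```bash
python3 - <<'E'
from h import *
st()
E
```

```text
t 45.70 tcp [498.8 295.6  78.1] jaw 11.4 zdir [ 0.008  0.001 -1.   ] F [-0.5  0.2 -3.1] w 0.55
```

apply_moves:
  steps:
    - [-1,-2,0,-3,0,0.3,0]
    - [-1,0,0,-2,0,0,0]
    - [-1,0,0,-2,0,0,0]
    - [-1,0,0,-1,0,0,0]

```text
t: 46.1
ee_pos: [0.497, 0.2962, 0.0717]
eef_rot: [0.001, 0.633, 0.774, 0.001]
ft_force: [-4.3, -2.7, 10.7]
gripper_width: 0.546
```

```bash
python3 - <<'E'
from h import *
st()
E
```

```text
t 46.10 tcp [497.  296.2  71.7] jaw 11.4 zdir [ 0.003  0.001 -1.   ] F [-4.3 -2.7 10.7] w 0.546
```

apply_moves:
  steps:
    - [-1,0,0,0,0,0,0]
    - [0.3,0,0,0,0,0,0]
    - [1,0,0,0,0,0,0]
    - [1,0,0,0,0,0,0]
    - [1,0,0,0,0,0,0]

```text
t: 46.6
ee_pos: [0.4986, 0.2974, 0.0733]
eef_rot: [0.001, 0.633, 0.774, 0.003]
ft_force: [-0.7, -0.4, -1.2]
gripper_width: 1.002
```

apply_moves:
  steps:
    - [1,0,0,15,0,0,0]
    - [1,0,0,40,0,0,0]
    - [1,0,0,40,0,0,0]
    - [1,5,-20,25,0,0,0]
    - [1,9,-42,0,0,0,0]
    - [1,9,-42,0,0,0,0]
    - [1,9,-42,0,0,0,0]
    - [1,9,-42,0,0,0,0]
    - [1,9,-42,0,0,0,0]
    - [1,9,-42,0,0,0,0]
    - [1,8,-35,0,0,0,0]
    - [1,7,-25,0,0,0,0]
    - [1,4,-12,0,0,0,0]
    - [1,0,0,0,0,0,0]
    - [1,0,0,0,0,0,0]

```text
t: 48.1
ee_pos: [0.5781, -0.0558, 0.2161]
eef_rot: [0.006, 0.63, 0.776, 0.011]
ft_force: [0.6, -0.2, -1.0]
gripper_width: 1.001
```

```bash
python3 - <<'E'
from h import *
st();c=cap("wrist","w33");cap("side","side8")
E
```

```text
t 48.10 tcp [578.1 -55.8 216.1] jaw 11.8 zdir [ 0.024  0.009 -1.   ] F [ 0.6 -0.2 -1. ] w 1.001
```

View pics/side8.png

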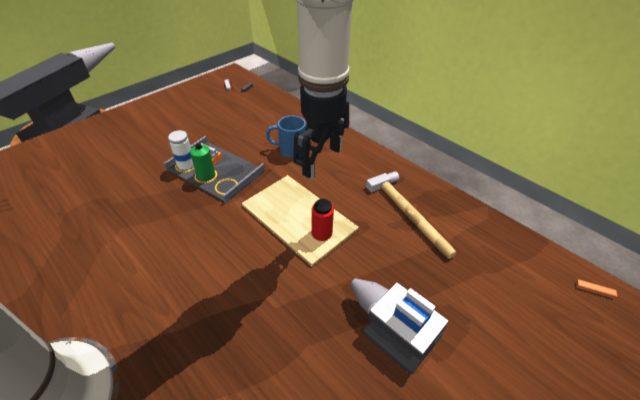

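apply_moves:
  steps:
    - [1,0,-4,-20,-0.2,0.5,-0.1]
    - [1,0,-5,-35,-0.2,0.4,-0.2]
    - [1,0,-5,-35,0,0.2,-0.4]
    - [1,0,-3,-22,0,0,-0.2]
    - [1,0,0,-6,0,0,0]
    - [1,0,0,0,0,0,0]
    - [1,0,0,0,0,0,0]

```text
t: 48.9
ee_pos: [0.5761, -0.0611, 0.0905]
eef_rot: [-0.001, 0.63, 0.777, 0.003]
ft_force: [-0.2, 0.3, 0.3]
gripper_width: 0.995
```

```bash
python3 - <<'E'
from h import *
st();c=cap("wrist","w34")
E
```

```text
t 48.90 tcp [576.1 -61.1  90.5] jaw 11.9 zdir [ 0.001  0.006 -1.   ] F [-0.2  0.3  0.3] w 0.995
```

View pics/w34.png

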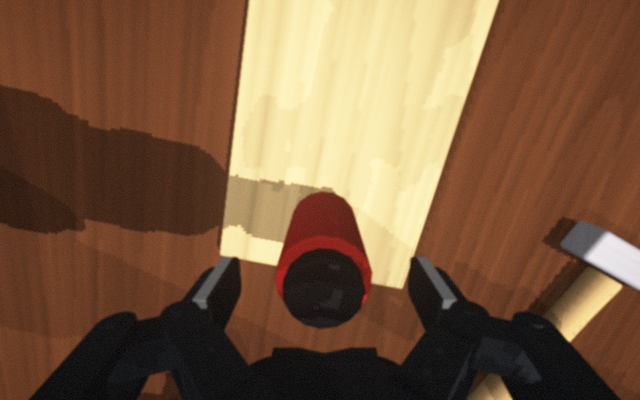

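apply_moves:
  steps:
    - [1,0,1,-5,-0.3,0,-0.3]
    - [1,0,0,-5,0,0,0]
    - [1,0,0,-3,0,0,0]
    - [1,0,0,0,0,0,0]

```text
t: 49.35
ee_pos: [0.5791, -0.0594, 0.0804]
eef_rot: [0.003, 0.632, 0.775, 0.003]
ft_force: [-0.2, -0.4, 0.0]
gripper_width: 1.003
```

```bash
python3 - <<'E'
from h import *
st()
E
```

```text
t 49.35 tcp [579.1 -59.4  80.4] jaw 11.6 zdir [ 0.008  0.    -1.   ] F [-0.2 -0.4  0. ] w 1.003
```

apply_moves:
  steps:
    - [1,-3,0,-2,0,0.3,0]
    - [1,0,0,-1,0,0,0]
    - [1,0,0,0,0,0,0]
    - [-1,0,0,0,0,0,0]
    - [-1,0,0,0,0,0,0]
    - [-1,0,0,0,0,0,0]
    - [-1,0,0,0,0,0,0]
    - [-1,0,0,0,0,0,0]

```text
t: 50.15
ee_pos: [0.576, -0.0599, 0.0779]
eef_rot: [0.001, 0.632, 0.775, 0.001]
ft_force: [0.6, 1.2, 0.0]
gripper_width: 0.549
```

```bash
python3 - <<'E'
from h import *
st()
E
```

```text
t 50.15 tcp [576.  -59.9  77.9] jaw 11.6 zdir [ 0.003  0.    -1.   ] F [0.6 1.2 0. ] w 0.549
```

apply_moves:
  steps:
    - [-1,0,0,15,0,0,0]
    - [-1,0,0,30,0,0,0]
    - [-1,0,0,35,0,0,0]
    - [-1,-2,10,30,0,0,0]
    - [-1,-8,33,0,0,0,0]
    - [-1,-8,36,0,0,0,0]
    - [-1,-8,36,0,0,0,0]
    - [-1,-8,36,0,0,0,0]
    - [-1,-8,36,0,0,0,0]
    - [-1,-8,36,0,0,0,0]
    - [-1,-4,28,0,0,0,0]
    - [-1,-2,24,0,0,0,0]
    - [-1,0,0,0,0,0,0]
    - [-1,0,0,0,0,0,0]

```text
t: 51.55
ee_pos: [0.5094, 0.222, 0.1992]
eef_rot: [0.0, 0.634, 0.774, -0.001]
ft_force: [-0.3, -0.2, -5.0]
gripper_width: 0.545
```

```bash
python3 - <<'E'
from h import *
st()
E
```

```text
t 51.55 tcp [509.4 222.  199.2] jaw 11.3 zdir [-0.001 -0.001 -1.   ] F [-0.3 -0.2 -5. ] w 0.545
```

apply_moves:
  steps:
    - [-1,0,2,-15,0,0,0]
    - [-1,0,2,-25,0,0,0]
    - [-1,0,2,-25,0,0,0]
    - [-1,0,1,-18,0,0,0.2]
    - [-1,0,0,-8,0,0,0.1]
    - [-1,0,0,0,0,0,0]
    - [-1,0,0,0,0,0,0]

```text
t: 52.25
ee_pos: [0.5101, 0.2205, 0.1023]
eef_rot: [0.001, 0.636, 0.772, -0.003]
ft_force: [-0.1, -1.3, -4.0]
gripper_width: 0.549
```

```bash
python3 - <<'E'
from h import *
st();cap("wrist","w35")
E
```

```text
t 52.25 tcp [510.1 220.5 102.3] jaw 11.0 zdir [-0.002 -0.006 -1.   ] F [-0.1 -1.3 -4. ] w 0.549
```

View pics/w35.png

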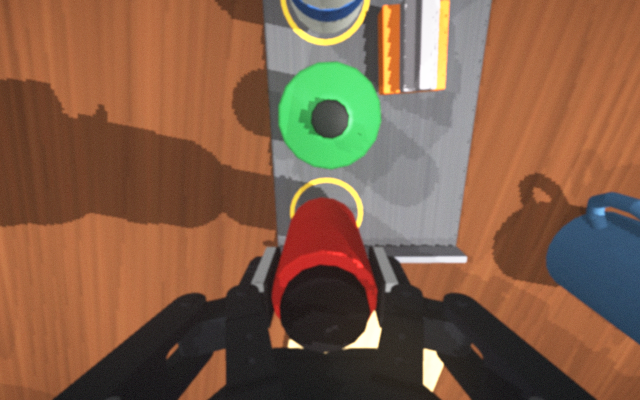

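apply_moves:
  steps:
    - [-1,0,1,-6,0.2,0,0.2]
    - [-1,0,1,-9,0.1,0,0.2]
    - [-1,0,0,-6,0,0,0]
    - [-1,0,0,-2,0,0,0]
    - [-1,0,0,0,0,0,0]

```text
t: 52.8
ee_pos: [0.5123, 0.2233, 0.0802]
eef_rot: [0.001, 0.633, 0.774, 0.002]
ft_force: [-0.7, -0.6, -4.2]
gripper_width: 0.544
```

```bash
python3 - <<'E'
from h import *
st()
E
```

```text
t 52.80 tcp [512.3 223.3  80.2] jaw 11.4 zdir [ 0.003  0.002 -1.   ] F [-0.7 -0.6 -4.2] w 0.544
```

apply_moves:
  steps:
    - [-1,0,-1,-3,0,0,0]
    - [-1,0,0,-2,0,0,0]
    - [-1,0,0,-2,0,0,0]
    - [-1,0,0,-1,0,0,0]

```text
t: 53.2
ee_pos: [0.5127, 0.2228, 0.0738]
eef_rot: [0.001, 0.633, 0.774, 0.002]
ft_force: [-4.6, -2.9, 10.7]
gripper_width: 0.548
```

```bash
python3 - <<'E'
from h import *
st()
E
```

```text
t 53.20 tcp [512.7 222.8  73.8] jaw 11.4 zdir [ 0.004  0.002 -1.   ] F [-4.6 -2.9 10.7] w 0.548
```

Contact; release and rise to check.

apply_moves:
  steps:
    - [-1,0,0,0,0,0,0]
    - [0.3,0,0,0,0,0,0]
    - [1,0,0,0,0,0,0]
    - [1,0,0,0,0,0,0]
    - [1,0,0,0,0,0,0]
    - [1,0,0,15,0,0,0]
    - [1,0,0,40,0,0,0]
    - [1,0,0,40,0,0,0]
    - [1,0,25,30,0,0,0]
    - [1,0,20,10,0,0,0]
    - [1,0,10,0,0,0,0]
    - [1,0,0,0,0,0,0]
    - [1,0,0,0,0,0,0]

```text
t: 54.5
ee_pos: [0.514, 0.2786, 0.2213]
eef_rot: [0.002, 0.634, 0.773, 0.005]
ft_force: [-0.1, -0.3, -0.8]
gripper_width: 0.999
```

```bash
python3 - <<'E'
from h import *
st();c=cap("wrist","w36");cap("side","side9")
H=hsv(c).astype(int);h,s,v=H[...,0],H[...,1],H[...,2]
E
```

```text
t 54.50 tcp [514.  278.6 221.3] jaw 11.3 zdir [ 0.01   0.005 -1.   ] F [-0.1 -0.3 -0.8] w 0.999
```

View pics/w36.png

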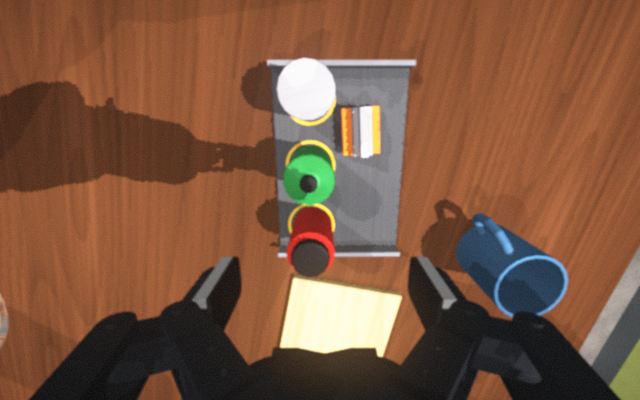

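View pics/side9.png

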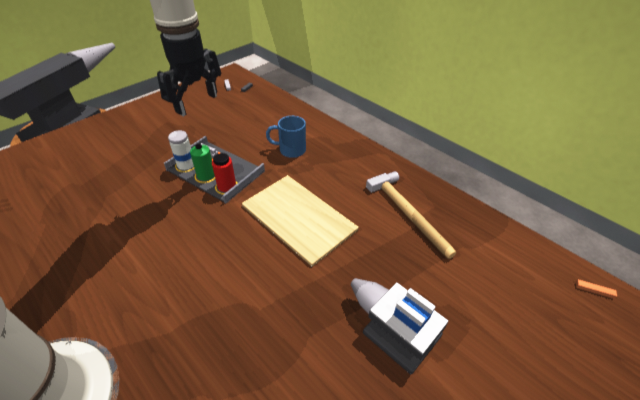

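```bash
python3 - <<'E'
from h import *
a=cv2.imread("pics/side0.png");b=cv2.imread("pics/side9.png")
for nm,f in(("0",a),("9",b)):
    H=cv2.cvtColor(f,cv2.COLOR_BGR2HSV).astype(int);h,s,v=H[...,0],H[...,1],H[...,2];rr,cc=np.mgrid[:400,:640]
    roi=(rr>125)&(rr<200)&(cc>160)&(cc<250)
    for c,m in(("red",((h<5)|(h>175))&(s>190)&(v>60)),("green",(h>50)&(h<75)&(s>150)),("white",(s<40)&(v>150)&(cc<192))):
        print(nm,c,np.argwhere(roi&m).mean(0).round(2),(roi&m).sum(),end=" ")
    print()
d=cv2.absdiff(a,b).max(2);print("diff mug",(d[110:160,262:310]>40).sum(),"hammer",(d[170:260,362:460]>40).sum())
c=cap("wrist");print("waxcap",cast(c,[(311,257)],.102)*1000,"oil",cast(c,[(308.5,183.5)],.106)*1000,"flux",cast(c,[(306.5,89)],.104)*1000)
E
```

```text
0 red [175.87 223.62] 475 0 green [162.81 201.52] 531 0 white [136.57 177.39] 174 
9 red [175.22 223.86] 483 9 green [162.57 201.92] 532 9 white [137.36 177.48] 170 
diff mug 0 hammer 213
waxcap [[513.11655351 225.02246471 102.        ]] oil [[498.01465209 295.36076555 106.        ]] flux [[482.82150668 369.15883541 104.        ]]
```

```bash
python3 - <<'E'
import cv2,numpy as np
a=cv2.imread("pics/side0.png");b=cv2.imread("pics/side9.png")
x=np.hstack([a[160:270,355:465],b[160:270,355:465]]);cv2.imwrite("pics/ham.png",cv2.resize(x,None,fx=3.5,fy=3.5))
E
```

```text
(no output)
```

View pics/ham.png

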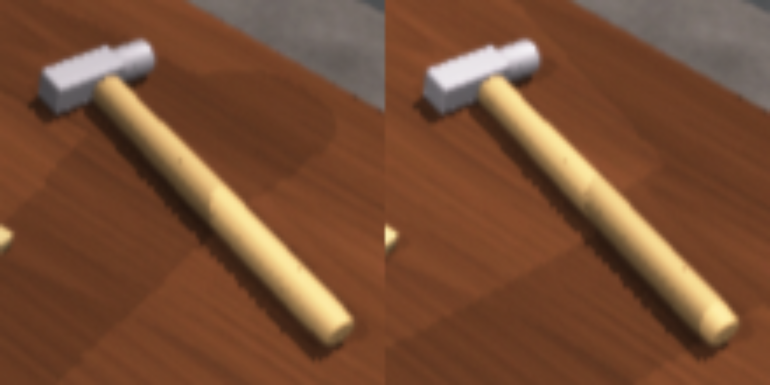

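The hammer hasn't moved: its head and handle sit at the same pixels, and only the arm's shadow differs. I'm handing in.

```bash
python3 -c "
from workcell import ctrl
print(ctrl.hand_in())"
```

```text
the job is handed in; nothing more can be done
None
```

The job is done and handed in at about 55 s of the 144 s allowed. No verdict is reported. All three canisters went onto the board and the swage onto the anvil. The flux tin, oil bottle and wax tin then went back to the ringed places they came from.

- **Swage:** it sits about 2–6 mm from the middle of the anvil's face (limit 12 mm), with its groove within about 1° of lengthwise. My views disagreed by a few mm on its position along the anvil: -334 to -337 mm, against an anvil centre of -330 to -332 mm.
- **Canisters:** before-and-after side pictures show all three upright and within 1 pixel of where they started. I released each within about 2 mm of its pickup pose. The wrist camera's cap positions were 1–5 mm off the ring centres, with the wax tin furthest; it read 2–5 mm off at the start too.
- **Left alone:** the mug showed no change. The hammer's picture differed only by the arm's shadow. I saw no movement of the chisel block, but checked it only by eye.

Long descents often drifted sideways, by up to 22 mm; I corrected each before closing or releasing. The first board placement, of the wax tin, touched down with about 32 N; the later ones with 3–17 N.

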